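# Shut the microinjection bench down for the night

## Robot

A 6-joint arm with a two-finger parallel gripper is mounted at the origin on the work surface. World frame = base frame: x ahead of the robot, y to its left, z up, the work surface at z = 0. Lengths are in mm, angles in rad, forces in N, time in s.
With the tool pointing down it reaches from about 275 to 1000 mm from the base axis. Payload 8.4 kg.
Tool frame: the origin (TCP) lies between the finger pads; the fingertips stand 25 mm ahead of it and the grasp point (between the pads) lies 6 mm ahead of it; z points along the fingers, y is the line along which they close (so a half turn about z gives the same grasp; the last joint's range is limited). The gripper opens to 85 mm and grips with 20 to 120 N. Pads are 22 mm wide; open, the fingers measure 114 mm over their backs; the gripper's body (76 mm by 85 mm) begins 54 mm behind the grasp point. The pads swing forward as they close: fully open they stand 13 mm farther back than shut.
Start: joints at [-1.169, 0.353, 1.633, -0, 1.155, -0.002], TCP at [245.571, -574.737, 256.281] pointing down, gripper open.
Joint ranges: [-2.63, 2.63], [-0.92, 2.1], [0.06, 2.66], [-1.3, 4.44], [0, 2.69], [-3.02, 3.02]. Speed limits (rad/s): [2.22, 2.22, 2.79, 3.14, 3.14, 3.14].

## Interface

Orientations are given as [roll, pitch, yaw] about the fixed x, y, z axes, in that order (R = Rz(yaw) Ry(pitch) Rx(roll)).
In Python, from rig import r, eyes, workorder gives the robot as it stands. The module is installed in compiled form; this text tells all that it offers.
- The arm moves only by the tool step_arm, never from a script. Its argument "moves" is a list of rows, each an object of numbers: "tx", "ty", "tz": the shift along the tool's x, y, z scaled (see below); "ax", "ay", "az": the turn, a rotation vector about the tool's x, y, z scaled (see below). In form: [{"tx": .., "ty": .., "tz": .., "ax": .., "ay": .., "az": ..}, ...]. A call has 1 to 5 rows; each row shifts and turns the commanded pose from where the row before left it, along the tool's axes as they then stand; what a row does not reach is not made up. The controller multiplies each number of a shift by 25 mm and each number of a turn by 90 degrees. A row lasts 1/8 s, in which the tool goes at most 62.5 mm and 10.7 degrees, less where a joint would pass 70% of its speed; a pose out of reach is approached as far as the arm can. A call with a number of a shift or a turn outside -1 to 1 is refused whole. A call with a gripper value outside its range is refused whole. "gripper" is the opening, from 0 (shut) to 1 (fully open), set as the call begins (left out, the last holds). The fingers move at their own pace and stop on an object; "newtons" is the grip in N (left out, the last holds). Time passes only in rows, so rows that do not move let the fingers close. It gives the time, the measured TCP pose, the force, the opening and the grip force at its end, in the units of the state.
- r.sense(): the state, without advancing time (a new reading comes with each control period).
- eyes.grab_frame(name): name is "scene" or "side" or "wrist"; returns (picture, depth): 384x512x3 uint8, red, green, blue; 384x512 float32, mm along the optical axis (not along the pixel's ray), 0 where there is no reading.
- eyes.camera_info(name): a dict with "intrinsics" (3x3 intrinsics, pixels), "k1" (the pictures are not rectified: a ray, as slopes to the right and down, at radius r is drawn at 1 + k1 r^2 times it, then the intrinsics apply), "cam_to_world" (4x4, takes a point from camera to world coordinates). Camera axes: x right, y up, looking along -z (the intrinsics and any distortion apply to the point x, -y, -z); pixel columns grow to the right and rows downward; lengths in mm; the calibration is good to about 2 mm. A picture is of the moment at which its call begins: read the wrist's pose just before it. camera_info takes no time and is no camera call; for the wrist camera it gives the pose at the moment of the call.
- workorder.sign_off(): hands the job in; it is judged then, once.
The state is a dict: "clock": time; "qpos": joint angles; "qvel": joint speeds; "joint_efforts": joint torques, N m; "eef_pos": TCP position; "tcp_rot": TCP orientation; "contact_force": force on the tool from outside, world axes, zero at the start; "wrist_torque": the same for the moment, N m; "opening": opening from 0.0 (shut) to 1.0 (fully open); "grasp_force": force on a finger pad.
Only numpy, scipy, OpenCV 4.12 (cv2) and the standard library are available. Lean on these libraries where they do the work, as an engineer would, in place of code of your own. Each camera call takes 0.05 s, during which the arm holds its last target. There are 200 camera calls.

## Task

The session is over, so shut the bench down for the night. Pull open the drawer of the flat white cabinet, lay every micropipette that is on the bench into it, and push the drawer fully home; hang the wire wash basket by its bail handle on the two-pronged hook of the drip stand so that it hangs free, and slide the lamp unit's dimmer all the way down to its off end, where the scale marks are shortest. Leave the glass beaker and the tip box where they are.

Things in the scene. Friction and masses are not known exactly. Their poses are not given: they have to be found in the camera images.
- cab_drawer0 (a joint): opening of the cabinet's drawer (m): 0 shut, 0.213 at its stop. It slides out towards the robot, along the handle's -x, with about 1 N friction and stays where it is left. Cabinet (fixed): white, 300 mm deep (x), 270 mm wide (y), 82 mm high, with this one grey-fronted drawer.
- cab_drawer0_handle (a point): middle of the drawer's handle: a level steel bar 11 mm thick, 120 mm long, its centre 35 mm out from the drawer front, 37 mm below the cabinet's top. Axes: x into the cabinet (the drawer opens to -x), y runs along the bar.
- drawer_floor (a point): front edge of the drawer's inner floor, midway across, at the inner face of its front (moves with it), 22 mm above the bench. Axes as the handle. Inside: x 0 to 255 mm, y +-114 mm, walls 38 mm high, front panel 49 mm high. The cabinet leaves 48 mm of room above this floor, so pipettes cannot lie on one another. The handle bar is 56 mm from here along -x.
- basket: small steel wire basket standing on the bench: 80 mm (x) by 100 mm (y), 50 mm high, 0.16 kg (varies), empty, with a rigid upright bail. Origin: centre of its underside, z up.
- basket_bail (a point): middle of the bail's top bar: a straight bar in a black sleeve, 10 mm thick along the basket's y axis, 125 mm above the basket's underside; its thin upright legs stand at y +-48 mm. Axes as for the basket.
- hook (a point): on the drip stand's post axis, level with the prongs' centre line, 200 mm above the bench. Two level steel prongs 8 mm thick run along this frame's -x (towards the robot) at y +-22 mm; 85 mm out each turns up, its tip 91 mm out and 24 mm higher. A hung bail bar lies across both prongs, its centre 9 mm above this point.
- stand: drip stand (fixed): a 16 mm steel post on a grey base plate 10 mm high, 150 mm wide, reaching 90 mm before (-x) to 40 mm behind the post; a 12 mm cross bar at the post's top carries the hook's two prongs; nothing is higher than the prong tips. Origin: under the post.
- dimmer (a joint): position of the lamp dimmer's grip along its slot (m): 0 is off (the end with the shortest scale marks), 0.100 is full brightness. About 1.5 N friction, stays where it is left.
- dimmer_top (a point): centre of the top of the dimmer's grip: a black block 26 mm (x) by 18 mm (y), 30 mm high, with a white line across, standing on the flat top of a white lamp unit (90 by 200 mm, 40 mm high, fixed). y axis: the way the joint value grows, along the slot.
- beaker: glass beaker, 70 mm wide, 90 mm high; bystander. Origin: centre of its underside.
- tip_box: grey tip box with a clear lid, 87 x 122 x 67 mm; bystander. Origin: centre of its underside.
- pipette0: adjustable micropipette lying flat on the bench (may be absent), 198 mm long, about 0.09 kg. White rounded body 110 mm long, 28 mm wide and 28 mm high; origin: centre of the body's underside, near the centre of mass; x along the pipette towards its slim tip, which reaches 116 mm from the origin; the plunger button ends 82 mm behind it; a small finger rest sticks out to y = +30 mm at x = -46 mm.
- pipette1: adjustable micropipette lying flat on the bench (may be absent), 198 mm long, about 0.09 kg. White rounded body 110 mm long, 28 mm wide and 28 mm high; origin: centre of the body's underside, near the centre of mass; x along the pipette towards its slim tip, which reaches 116 mm from the origin; the plunger button ends 82 mm behind it; a small finger rest sticks out to y = +30 mm at x = -46 mm.
- pipette2: adjustable micropipette lying flat on the bench (may be absent), 198 mm long, about 0.09 kg. White rounded body 110 mm long, 28 mm wide and 28 mm high; origin: centre of the body's underside, near the centre of mass; x along the pipette towards its slim tip, which reaches 116 mm from the origin; the plunger button ends 82 mm behind it; a small finger rest sticks out to y = +30 mm at x = -46 mm.
Not all that is in view belongs to the job. Leave any blue look-alike of the pipette1 alone.

How it is judged (in metres and radians):
On the way, in this order (a step that is already met when the one before it is completed fails the run):
1. the drawer is pulled open by at least 130 mm (value of joint cab_drawer0 above 0.13 m), for 0.2 s.
2. every micropipette lies in the open drawer (x of pipette0 in the frame of drawer_floor between 0 and 0.255 m and y of pipette0 in the frame of drawer_floor between -0.112 and 0.112 m and z of pipette0 in the frame of drawer_floor between -0.006 and 0.036 m and x of pipette1 in the frame of drawer_floor between 0 and 0.255 m and y of pipette1 in the frame of drawer_floor between -0.112 and 0.112 m and z of pipette1 in the frame of drawer_floor between -0.006 and 0.036 m and x of pipette2 in the frame of drawer_floor between 0 and 0.255 m and y of pipette2 in the frame of drawer_floor between -0.112 and 0.112 m and z of pipette2 in the frame of drawer_floor between -0.006 and 0.036 m and value of joint cab_drawer0 above 0.1 m), for 0.3 s.
3. the drawer is pushed home with the micropipettes in it (x of pipette0 in the frame of drawer_floor between 0 and 0.255 m and y of pipette0 in the frame of drawer_floor between -0.112 and 0.112 m and z of pipette0 in the frame of drawer_floor between -0.006 and 0.036 m and x of pipette1 in the frame of drawer_floor between 0 and 0.255 m and y of pipette1 in the frame of drawer_floor between -0.112 and 0.112 m and z of pipette1 in the frame of drawer_floor between -0.006 and 0.036 m and x of pipette2 in the frame of drawer_floor between 0 and 0.255 m and y of pipette2 in the frame of drawer_floor between -0.112 and 0.112 m and z of pipette2 in the frame of drawer_floor between -0.006 and 0.036 m and value of joint cab_drawer0 below 0.008 m), for 0.3 s.
At the end, for the whole second after the job is handed in: The drawer is shut to within 8 mm with every micropipette lying in it; the basket hangs at rest by its bail bar on both prongs of the hook, clear of the bench and within 20 degrees of upright; the dimmer stands within 6 mm of its off end (all of step 3 and x of basket_bail in the frame of hook between -0.092 and -0.008 m and y of basket_bail in the frame of hook between -0.022 and 0.022 m and z of basket_bail in the frame of hook between 0.003 and 0.017 m and angle between basket's own z axis and vertical below 0.35 rad and value of joint dimmer below 0.006 m and linear speed of basket below 0.03 m/s and angular speed of basket below 0.5 rad/s); the robot touches nothing.
It fails at once if the beaker is moved more than 30 mm (distance of beaker from where it was at the start of the episode above 0.03 m).
It fails at once if the tip box is moved more than 30 mm (distance of tip_box from where it was at the start of the episode above 0.03 m).
Of pipette0, pipette1, pipette2 only 2 to 3 are there at a start; the rules pass over those that are not, and their reading is None.
At some moment in a run one of pipette0, pipette1, pipette2 may be knocked a few centimetres aside while the robot is not near it.
It also fails if it takes over 208 s, if anything falls off the work surface, if the arm or the gripper's body presses on something with over 40 N, if the wrist force passes 120 N, or if a joint passes its speed limit or range.

## Working session

There is one attempt and no reset: what is moved stays moved. The work goes in short steps, Python scripts to look and compute and a tool call to move; the robot and the scene stay as the last step left them, time stands still between calls to the robot, and variables do not carry over. Pictures are saved under pics/ and viewed, at most 15 in all, crops included, and the job is handed in when it is done.

Besides the shell and the picture viewer there is one more tool, called by a JSON object that holds its "fn" and its "kwargs", one argument or row to a line. step_arm: Moves the arm, as the interface text tells. Its arguments: {"type":"object","properties":{"moves":{"type":"array","items":{"type":"object","properties":{"tx":{"type":"number"},"ty":{"type":"number"},"tz":{"type":"number"},"ax":{"type":"number"},"ay":{"type":"number"},"az":{"type":"number"}}}},"gripper":{"type":"number"},"newtons":{"type":"number"}},"required":["moves"]}

```bash
mkdir -p pics; cat > h.py <<'E'
import numpy as np, cv2
from rig import r, eyes, workorder
def cam(n):
    i=eyes.camera_info(n); return np.array(i['intrinsics'],float),float(i['k1']),np.array(i['cam_to_world'],float)
def rays(n,uv,c=None):
    K,k1,T=c or cam(n)
    uv=np.atleast_2d(np.array(uv,float))
    p=cv2.undistortPoints(uv[:,None],K,np.array([k1,0,0,0,0.]))[:,0]
    d=np.c_[p[:,0],-p[:,1],-np.ones(len(p))]
    return T[:3,3],d@T[:3,:3].T,d
def onz(n,uv,z,c=None):
    o,d,_=rays(n,uv,c); return o+d*((z-o[2])/d[:,2])[:,None]
def cloud(n,uv,dep,c=None):
    o,d,_=rays(n,uv,c); uv=np.atleast_2d(uv).astype(int)
    return o+d*dep[uv[:,1],uv[:,0]][:,None]
def grab(n,f=None):
    c=cam(n); p,d=eyes.grab_frame(n)
    if f: cv2.imwrite('pics/'+f,p[...,::-1]); np.savez('pics/'+f+'.npz',p=p,d=d,K=c[0],k=c[1],T=c[2])
    return p,d,c
def load(f):
    z=np.load('pics/'+f+'.npz'); return z['p'],z['d'],(z['K'],float(z['k']),z['T'])
E
python3 - <<'E'
from h import *
for n in ('scene','side','wrist'):
    p,d,c=grab(n,n+'0.png'); print(n,c[2].round(2).tolist(),c[0][0,0])
a=[cv2.imread(f'pics/{n}0.png') for n in('scene','side')]
print(r.sense())
E
```

```text
scene [[0.73, -0.43, 0.53, 1140.58], [0.68, 0.44, -0.58, -700.65], [0.01, 0.79, 0.61, 929.73], [0.0, 0.0, 0.0, 1.0]] 389.2542162118749
side [[-0.99, 0.06, -0.09, 343.89], [-0.11, -0.54, 0.84, 1231.74], [0.0, 0.84, 0.54, 916.68], [0.0, 0.0, 0.0, 1.0]] 443.7254146402667
wrist [[0.39, 0.89, 0.24, 305.16], [-0.92, 0.38, 0.1, -547.88], [-0.0, -0.26, 0.97, 373.22], [0.0, 0.0, 0.0, 1.0]] 297.66737838466327
{'clock': 0.15, 'qpos': array([-1.16942736e+00,  3.53519602e-01,  1.63396048e+00, -2.41448727e-06,
        1.15519234e+00, -2.39256844e-03]), 'qvel': array([ 0.00061712, -0.00177036, -0.00391492,  0.00045469, -0.00394486,
       -0.00047899]), 'joint_efforts': array([ 3.63941690e-04, -6.05633783e+01, -3.42338133e+01, -6.69871156e-05,
        6.16131176e-03, -3.47936634e-05]), 'eef_pos': array([ 245.42291306, -574.43373553,  255.71625278]), 'tcp_rot': array([-3.14051289e+00, -3.75517283e-07,  4.03762510e-01]), 'contact_force': array([-0.38674659, -0.54867686, -0.06978827]), 'wrist_torque': array([-0.03301262,  0.01863411,  0.00538888]), 'grasp_force': 0.0, 'opening': 0.9967328238467595}
```

View pics/scene0.png

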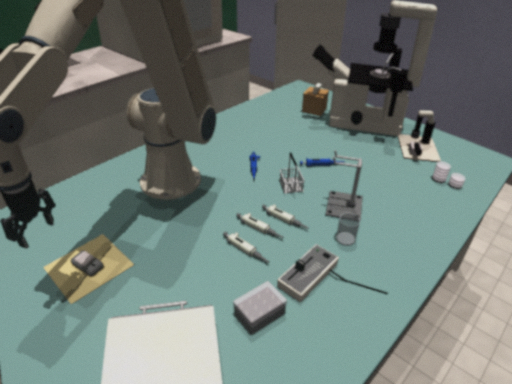

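View pics/side0.png

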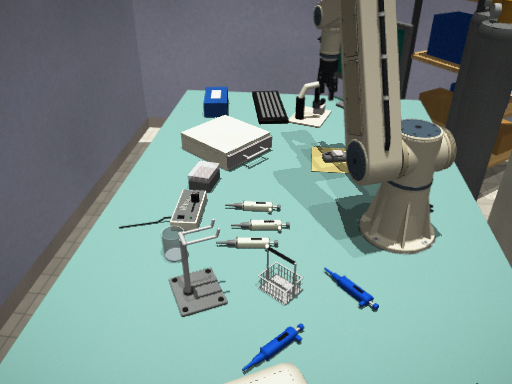

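The scene view shows three white pipettes at (245,243), (260,225) and (285,215), the basket at (292,180), the stand at (345,195), the dimmer at (308,265), the tip box at (260,305) and the cabinet at (160,345). The side view shows the cabinet at (225,140) with its handle at (258,155), the pipettes at about (250,206), (258,226) and (248,243), the basket at (282,280), the hook at (200,235) and the lamp at (188,208). The blue pipettes are decoys.

```bash
cat > ortho.py <<'E'
from h import *
import sys
def allpts(n,p,d,c):
    v,u=np.mgrid[0:384,0:512]; uv=np.c_[u.ravel(),v.ravel()]
    P=cloud(n,uv,d,c); ok=(d.ravel()>0); return P[ok],p.reshape(-1,3)[ok]
def ortho(L,x0,x1,y0,y1,s,f):
    # image: rows = x decreasing downward?, cols = -y
    H=int((x1-x0)/s);W=int((y1-y0)/s); im=np.zeros((H,W,3),np.uint8); 
    for P,col in L:
        o=np.argsort(P[:,2]);P,col=P[o],col[o]
        i=((x1-P[:,0])/s).astype(int); j=((y1-P[:,1])/s).astype(int)
        ok=(i>=0)&(i<H-1)&(j>=0)&(j<W-1)
        for a in(0,1):
            for b in(0,1): im[i[ok]+a,j[ok]+b]=col[ok][:,::-1]
    for x in range(int(np.ceil(x0/100))*100,int(x1),100):
        cv2.line(im,(0,int((x1-x)/s)),(W,int((x1-x)/s)),(0,0,255),1);cv2.putText(im,str(x),(0,int((x1-x)/s)-2),0,.35,(0,0,255))
    for y in range(int(np.ceil(y0/100))*100,int(y1),100):
        cv2.line(im,(int((y1-y)/s),0),(int((y1-y)/s),H),(255,0,0),1);cv2.putText(im,str(y),(int((y1-y)/s)+2,10),0,.35,(255,0,0))
    cv2.imwrite('pics/'+f,im)
E
python3 - <<'E'
from ortho import *
L=[allpts(n,*load(n+'0.png')) for n in('scene','side')]
ortho(L,150,1000,-750,450,1.6,'ortho0.png')
for P,c in L:
    b=P[(P[:,2]<10)&(P[:,2]>-15)&(P[:,0]>300)&(P[:,0]<800)&(abs(P[:,1])<400)];print(np.median(b,0),b[:,2].std())
E
```

```text
[ 5.49192539e+02 -1.08260275e+02 -5.47847334e-01] 2.4118021879058835
[516.14877838 155.45226903  -1.09788084] 3.156215483556582
```

View pics/ortho0.png

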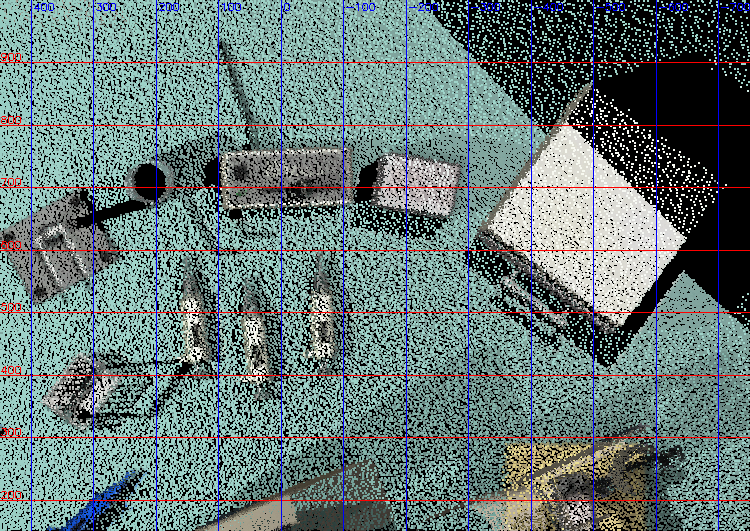

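The ortho map shows the cabinet turned by about -35°, with its handle near x≈510, y≈-390. The three pipettes lie roughly along +x at y≈145, 40 and -65, around x≈480. The basket is near (380, 315), the stand near (600, 380) and the lamp near (705, 0). Next I measure each one accurately.

```bash
cat > meas.py <<'E'
from ortho import *
def rect(P):
    (c,(w,h),a)=cv2.minAreaRect(P[:,:2].astype(np.float32)); return np.round([*c,w,h,a],1)
def sel(P,x0,x1,y0,y1,z0,z1): return (P[:,0]>x0)&(P[:,0]<x1)&(P[:,1]>y0)&(P[:,1]<y1)&(P[:,2]>z0)&(P[:,2]<z1)
def pip(P,C,x0,x1,y0,y1,z=None):
    m=sel(P,x0,x1,y0,y1,6,40); Q=P[m]; col=C[m].astype(int)
    Q0=Q[(Q[:,2]>20)]
    mu=Q0[:,:2].mean(0); u,s,v=np.linalg.svd(Q0[:,:2]-mu,full_matrices=False); a=v[0]*np.sign(v[0][0])
    t=(Q[:,:2]-mu)@a; w=(Q[:,:2]-mu)@np.array([-a[1],a[0]])
    return mu.round(1),np.degrees(np.arctan2(a[1],a[0])).round(1),'t',np.percentile(t,[.5,99.5]).round(1),'w',np.percentile(w,[1,99]).round(1), 'tz20',np.percentile((Q0[:,:2]-mu)@a,[1,99]).round(1),len(Q0)
E
python3 - <<'E'
from meas import *
for n in('scene','side'):
    P,C=allpts(n,*load(n+'0.png')); print(n)
    m=sel(P,450,900,-680,-250,74,92); Q=P[m]; print('cab',rect(Q),np.median(Q[:,2]))
    for b in((420,620,100,190),(380,560,10,85),(420,600,-100,-20)): print(pip(P,C,*b))
    Q=P[sel(P,660,780,-120,110,30,50)];print('lamp',rect(Q),np.median(Q[:,2]))
    Q=P[sel(P,660,780,-120,110,58,85)];print('grip',rect(Q),Q.mean(0))
    Q=P[sel(P,640,780,-300,-120,50,90)];print('box',rect(Q),np.median(Q[:,2]))
    Q=P[sel(P,250,520,150,420,112,140)];print('bail',rect(Q),Q.mean(0),len(Q))
    Q=P[sel(P,250,520,150,420,40,58)];print('basketrim',rect(Q),len(Q))
    Q=P[sel(P,450,750,250,500,185,240)];print('hook',rect(Q),len(Q)); 
    Q=P[sel(P,450,750,280,470,5,20)];print('base',rect(Q),len(Q))
p=cv2.imread('pics/side0.png'); q=cv2.imread('pics/scene0.png')
A=cv2.resize(p[180:330,110:310],(800,600),interpolation=2); cv2.imwrite('pics/cropA.png',A)
E
```

```text
scene
cab [ 641.7 -497.2  271.9  215.9   53.3] 81.3593206513226
(array([482.5, 134.8]), np.float64(7.2), 't', array([-59.1, 107.3]), 'w', array([-13.8,  27.2]), 'tz20', array([-57.5,  67.2]), 192)
(array([451.5,  37.4]), np.float64(8.2), 't', array([-62.1, 106.6]), 'w', array([-13.2,  31.4]), 'tz20', array([-60.4,  68. ]), 206)
(array([490.5, -69.5]), np.float64(2.6), 't', array([-65.1, 106.9]), 'w', array([-15.5,  29.1]), 'tz20', array([-61. ,  68.8]), 242)
lamp [717.1 -11.4  92.5 204.9   2.8] 38.509000408380075
grip [699.6 -37.8  27.   18.5   6.2] [700.8527888  -38.45497081  67.28035072]
box [ 705.8 -219.2  124.2   89.2   79.8] 65.4775512378352
bail [378.9 316.1  10.1  98.7  53.9] [379.51382681 313.78141049 125.0725825 ] 43
basketrim [375.8 316.8  81.  108.9  52.5] 80
hook [591.8 346.3 100.4  56.7  29.3] 173
base [603.8 380.8 202.9 225.2  76.9] 646
side
cab [ 672.4 -513.9  278.2  295.2   54.5] 80.02926076380965
(array([476.7, 146.8]), np.float64(4.4), 't', array([-56.2, 109.5]), 'w', array([-14.1,  19.8]), 'tz20', array([-56.1,  70.8]), 208)
(array([445.8,  47.6]), np.float64(6.4), 't', array([-61.4, 108. ]), 'w', array([-13.9,  23.6]), 'tz20', array([-56.8,  70.7]), 184)
(array([486.4, -58.7]), np.float64(2.4), 't', array([-63.9, 107.7]), 'w', array([-16.7,  25.5]), 'tz20', array([-56.9,  69. ]), 160)
lamp [715.3  -4.2  91.9 204.2   1.6] 37.86299439283141
grip [697.1 -27.9  24.6  21.8  10.1] [696.65235147 -28.84075849  65.94306901]
box [ 704.9 -211.3  129.8   90.6   80.1] 64.80424631547697
bail [374.1 322.8  12.1 100.2  54. ] [374.11543847 324.39399032 126.00657557] 124
basketrim [374.2 322.5  81.6 102.1  53.8] 192
hook [589.3 353.2 101.8  53.8  28.8] 316
base [604.8 378.  169.7 233.7  41.7] 1645
```

View pics/cropA.png

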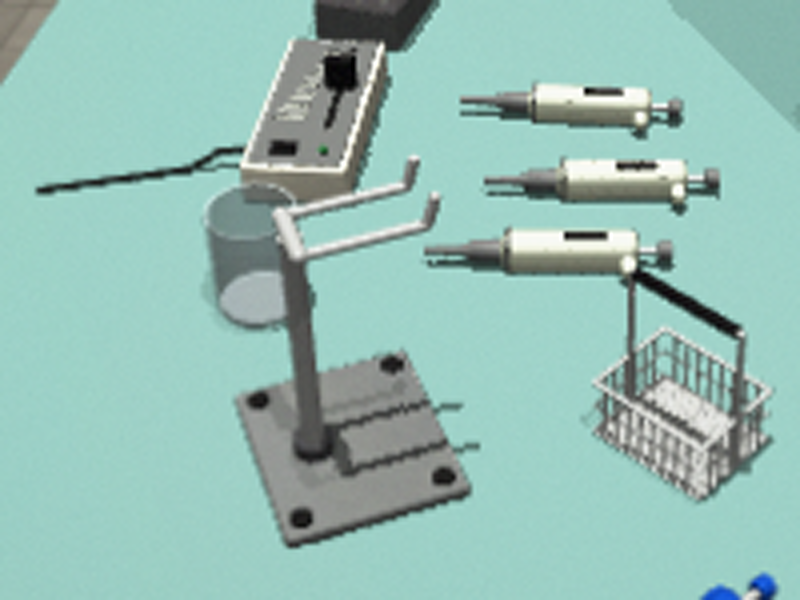

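The crop shows the prong tips at (413,160) and (433,197), the bail bar from (640,275) to (735,330), and the dimmer grip at (340,70) with its scale marks on the left. The two fixed cameras differ by about 8 mm, so the wrist camera will decide between them. I'm writing a move planner, with the handle as the first target.

```bash
cat > plan.py <<'E'
from h import *
import json
def plan(*wps, start=None):
    """wps: (x,y,z,yaw) tool-down; prints rows in tool units"""
    s=r.sense(); p=np.array(start[:3] if start else s['eef_pos'],float); yaw=start[3] if start else s['tcp_rot'][2]
    for w in wps:
        g=np.array(w[:3],float); dy=(w[3]-yaw+np.pi)%(2*np.pi)-np.pi
        if abs(dy)<.003: dy=0
        n=max(1,int(np.ceil(max(np.abs(g-p))/24.)),int(np.ceil(abs(dy)/np.radians(10.2))))
        while 1:
            q,a,rows=p.copy(),yaw,[]; ok=True
            for k in range(n):
                c,sn=np.cos(a),np.sin(a); e=(g-q)/(n-k)
                t=np.array([c*e[0]+sn*e[1], sn*e[0]-c*e[1], -e[2]]).__truediv__(25).round(2); ok&=(abs(t)<=1).all()
                az=round(-(dy)/n/(np.pi/2),3)
                q=q+25*np.array([c*t[0]+sn*t[1], sn*t[0]-c*t[1], -t[2]]); a-=az*np.pi/2
                rows.append(dict(zip(('tx','ty','tz','az'),[float(v) for v in (*t,az)])))
            if ok: break
            n+=1
        print('->',w)
        for i in range(0,n,5): print(json.dumps([{k:v for k,v in x.items() if v} for x in rows[i:i+5]]).replace('"',''))
        p,yaw=q,a
def loc(s=None):
    s=s or r.sense(); return s['eef_pos'].round(1),s['tcp_rot'].round(3),round(s['clock'],1),'F',s['contact_force'].round(1),'op',round(s['opening'],3),'g',round(s['grasp_force'],1)
E
python3 -c "
from plan import *
plan((522,-407,200,.951))"
```

```text
-> (522, -407, 200, 0.951)
[{tx: 0.98, ty: -0.14, tz: 0.17, az: -0.027}, {tx: 0.99, ty: -0.1, tz: 0.17, az: -0.027}, {tx: 0.99, ty: -0.06, tz: 0.17, az: -0.027}, {tx: 1.0, ty: -0.01, tz: 0.17, az: -0.027}, {tx: 0.99, ty: 0.03, tz: 0.17, az: -0.027}]
[{tx: 0.99, ty: 0.07, tz: 0.17, az: -0.027}, {tx: 0.99, ty: 0.11, tz: 0.17, az: -0.027}, {tx: 0.98, ty: 0.16, tz: 0.17, az: -0.027}, {tx: 0.98, ty: 0.2, tz: 0.17, az: -0.027}, {tx: 0.97, ty: 0.24, tz: 0.17, az: -0.027}]
[{tx: 0.96, ty: 0.28, tz: 0.18, az: -0.027}, {tx: 0.94, ty: 0.32, tz: 0.17, az: -0.027}, {tx: 0.93, ty: 0.35, tz: 0.18, az: -0.027}]
```

{"fn": "step_arm", "kwargs": {
  "moves": [
    {"tx": 0.98, "ty": -0.14, "tz": 0.17, "az": -0.027},
    {"tx": 0.99, "ty": -0.1, "tz": 0.17, "az": -0.027},
    {"tx": 0.99, "ty": -0.06, "tz": 0.17, "az": -0.027},
    {"tx": 1.0, "ty": -0.01, "tz": 0.17, "az": -0.027},
    {"tx": 0.99, "ty": 0.03, "tz": 0.17, "az": -0.027}
  ],
  "gripper": 0.33
}}

```text
schema error: expected keys tx, ty, tz, ax, ay, az
```

{"fn": "step_arm", "kwargs": {
  "moves": [
    {"tx": 0.99, "ty": 0.07, "tz": 0.17, "az": -0.027},
    {"tx": 0.99, "ty": 0.11, "tz": 0.17, "az": -0.027},
    {"tx": 0.98, "ty": 0.16, "tz": 0.17, "az": -0.027},
    {"tx": 0.98, "ty": 0.2, "tz": 0.17, "az": -0.027},
    {"tx": 0.97, "ty": 0.24, "tz": 0.17, "az": -0.027}
  ]
}}

```text
schema error: expected keys tx, ty, tz, ax, ay, az
```

{"fn": "step_arm", "kwargs": {
  "moves": [
    {"tx": 0.96, "ty": 0.28, "tz": 0.18, "az": -0.027},
    {"tx": 0.94, "ty": 0.32, "tz": 0.17, "az": -0.027},
    {"tx": 0.93, "ty": 0.35, "tz": 0.18, "az": -0.027},
    {},
    {}
  ]
}}

```text
schema error: expected keys tx, ty, tz, ax, ay, az
```

```bash
python3 - <<'E'
from plan import *; from meas import *
print(loc())
p,d,c=grab('wrist','wrist1.png'); print(c[2].round(3).tolist(),d.min(),d.max())
P,C=allpts('wrist',p,d,c)
for z0,z1 in((70,95),(35,55)):
    Q=P[sel(P,380,800,-600,-200,z0,z1)]; print(z0,rect(Q),len(Q),np.median(Q[:,2]))
E
```

```text
(array([ 245.4, -574.4,  255.7]), array([-3.141, -0.   ,  0.404]), 0.1, 'F', array([-0.4, -0.5, -0.1]), 'op', 0.997, 'g', 0.0)
[[0.393, 0.889, 0.237, 305.18], [-0.92, 0.38, 0.1, -547.915], [-0.001, -0.258, 0.966, 373.318], [0.0, 0.0, 0.0, 1.0]] 0.0 474.13046
70 [0. 0. 0. 0. 0.] 0 nan
35 [0. 0. 0. 0. 0.] 0 nan
  return _methods._mean(a, axis=axis, dtype=dtype,
  ret = ret.dtype.type(ret / rcount)
```

View pics/wrist1.png

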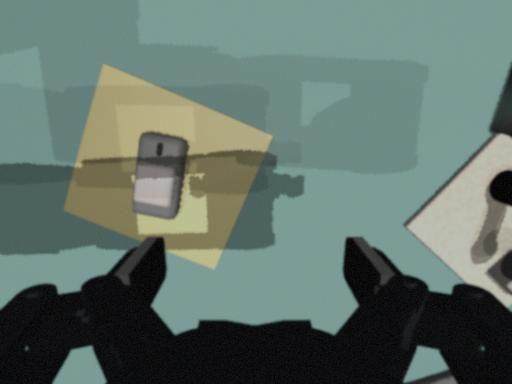

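All six keys are needed in each row. The wrist view still shows the start pose, with the mat at (170,165) and the fingers at (140,260) and (370,260).

{"fn": "step_arm", "kwargs": {
  "moves": [
    {"tx": 0.98, "ty": -0.14, "tz": 0.17, "ax": 0, "ay": 0, "az": -0.027},
    {"tx": 0.99, "ty": -0.1, "tz": 0.17, "ax": 0, "ay": 0, "az": -0.027},
    {"tx": 0.99, "ty": -0.06, "tz": 0.17, "ax": 0, "ay": 0, "az": -0.027},
    {"tx": 1.0, "ty": -0.01, "tz": 0.17, "ax": 0, "ay": 0, "az": -0.027},
    {"tx": 0.99, "ty": 0.03, "tz": 0.17, "ax": 0, "ay": 0, "az": -0.027}
  ],
  "gripper": 0.33
}}

```text
clock: 0.82
eef_pos: [352.4, -509.8, 234.7]
tcp_rot: [-3.141, -0.0, 0.617]
contact_force: [0.1, -0.7, -0.5]
opening: 0.329
grasp_force: 0.0
```

{"fn": "step_arm", "kwargs": {
  "moves": [
    {"tx": 0.99, "ty": 0.07, "tz": 0.17, "ax": 0, "ay": 0, "az": -0.027},
    {"tx": 0.99, "ty": 0.11, "tz": 0.17, "ax": 0, "ay": 0, "az": -0.027},
    {"tx": 0.98, "ty": 0.16, "tz": 0.17, "ax": 0, "ay": 0, "az": -0.027},
    {"tx": 0.98, "ty": 0.2, "tz": 0.17, "ax": 0, "ay": 0, "az": -0.027},
    {"tx": 0.97, "ty": 0.24, "tz": 0.17, "ax": 0, "ay": 0, "az": -0.027}
  ]
}}

```text
clock: 1.45
eef_pos: [459.0, -445.4, 213.5]
tcp_rot: [-3.141, -0.0, 0.829]
contact_force: [-0.3, 0.7, -0.0]
opening: 0.33
grasp_force: 0.0
```

{"fn": "step_arm", "kwargs": {
  "moves": [
    {"tx": 0.96, "ty": 0.28, "tz": 0.18, "ax": 0, "ay": 0, "az": -0.027},
    {"tx": 0.94, "ty": 0.32, "tz": 0.17, "ax": 0, "ay": 0, "az": -0.027},
    {"tx": 0.93, "ty": 0.35, "tz": 0.18, "ax": 0, "ay": 0, "az": -0.027},
    {"tx": 0, "ty": 0, "tz": 0, "ax": 0, "ay": 0, "az": 0}
  ]
}}

```text
clock: 1.95
eef_pos: [523.7, -405.8, 199.9]
tcp_rot: [-3.141, -0.0, 0.958]
contact_force: [-0.1, -0.1, 0.1]
opening: 0.328
grasp_force: 0.0
```

```bash
sed -i "s/if v} for x/} for x/; s/('tx','ty','tz','az'),\[float(v) for v in (\*t,az)\]/('tx','ty','tz','ax','ay','az'),[float(v) for v in (*t,0,0,az)]/; s/.replace('\"','')//" plan.py; python3 - <<'E'
from plan import *; from meas import *
print(loc())
p,d,c=grab('wrist','wrist1.png'); print(d.min(),d.max())
P,C=allpts('wrist',p,d,c)
for z0,z1 in((70,95),(35,55)):
    Q=P[sel(P,380,800,-600,-200,z0,z1)]; print(z0,rect(Q),len(Q),np.median(Q[:,2]))
E
```

```text
(array([ 523.7, -405.8,  199.9]), array([-3.141, -0.   ,  0.958]), 1.9, 'F', array([-0.1, -0.1,  0.1]), 'op', 0.328, 'g', 0.0)
0.0 393.92188
70 [ 630.9 -484.2  266.5  212.3   53.9] 52542 81.9809044187181
35 [ 530.5 -411.5  259.    54.8   49.3] 2675 48.948938002091666
```

View pics/wrist1.png

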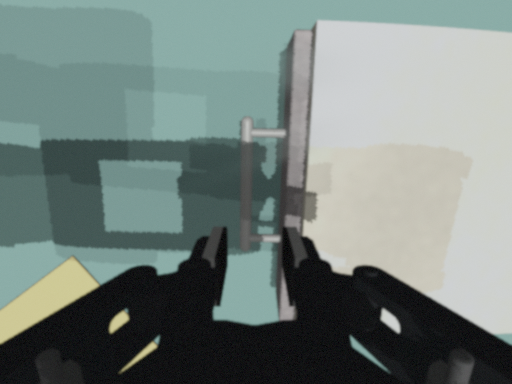

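The wrist view shows the handle bar from (247,121) to (245,248), the cabinet front edge at about x=310, and the drawer front panel from 285 to 305.

```bash
python3 - <<'E'
from plan import *; from meas import *
p,d,c=load('wrist1.png')
b=onz('wrist',[(247,121),(245,248)],45,c); print(b.round(1),np.linalg.norm(b[0]-b[1]),'mid',b.mean(0).round(1), np.degrees(np.arctan2(*(b[0]-b[1])[1::-1])))
e=onz('wrist',[(317,25),(300,300)],82,c); print('cabinet front edge',e.round(1),np.degrees(np.arctan2(*(e[0]-e[1])[1::-1])))
f=onz('wrist',[(299,40),(286,310)],71,c); print('panel outer?',f.round(1))
P=cloud('wrist',[(u,v) for v in range(150,220,10) for u in range(243,249)],d,c); print(np.median(P[P[:,2]>30],0))
v,u=np.mgrid[30:290,310:345]; uv=np.c_[u.ravel(),v.ravel()]; P=cloud('wrist',uv,d,c); P=P[abs(P[:,2]-82)<4]
x=np.array([np.cos(-.611),np.sin(-.611)]);
for n in('scene','side'):
    P,C=allpts(n,*load(n+'0.png')); Q=P[sel(P,480,560,-460,-340,38,52)]; m=(Q[:,:2]-np.array([522,-407]))@x; print(n,'handle-ish',np.median(Q[m<8],0),len(Q[m<8]))
E
```

```text
[[ 551.8 -353.1   45. ]
 [ 478.5 -452.5   45. ]] 123.51450897314218 mid [ 515.1 -402.8   45. ] 53.59901799602595
cabinet front edge [[ 634.2 -326.2   82. ]
 [ 500.4 -510.1   82. ]] 53.9635468496653
panel outer? [[ 620.5 -326.1   71. ]
 [ 480.5 -519.1   71. ]]
[ 520.04448912 -395.43264123   50.03450114]
scene handle-ish [ 520.61305422 -405.14427816   48.03242825] 188
side handle-ish [ 517.07548258 -393.78433685   46.12473635] 63
```

```bash
python3 -c "
from plan import *
plan((515,-403,51,.942))
plan((345,-279.5,51,.942),start=(515,-403,51,.942))"
```

```text
-> (515, -403, 51, 0.942)
[{"tx": -0.01, "ty": -0.05, "tz": 0.85, "ax": 0.0, "ay": 0.0, "az": 0.001}, {"tx": -0.01, "ty": -0.05, "tz": 0.85, "ax": 0.0, "ay": 0.0, "az": 0.001}, {"tx": -0.01, "ty": -0.05, "tz": 0.85, "ax": 0.0, "ay": 0.0, "az": 0.001}, {"tx": -0.01, "ty": -0.05, "tz": 0.85, "ax": 0.0, "ay": 0.0, "az": 0.001}, {"tx": -0.01, "ty": -0.05, "tz": 0.85, "ax": 0.0, "ay": 0.0, "az": 0.001}]
[{"tx": -0.01, "ty": -0.04, "tz": 0.86, "ax": 0.0, "ay": 0.0, "az": 0.001}, {"tx": -0.01, "ty": -0.05, "tz": 0.85, "ax": 0.0, "ay": 0.0, "az": 0.001}]
-> (345, -279.5, 51, 0.942)
[{"tx": -0.0, "ty": -0.93, "tz": -0.0, "ax": 0.0, "ay": 0.0, "az": 0.0}, {"tx": -0.0, "ty": -0.93, "tz": -0.0, "ax": 0.0, "ay": 0.0, "az": 0.0}, {"tx": -0.0, "ty": -0.93, "tz": -0.0, "ax": 0.0, "ay": 0.0, "az": 0.0}, {"tx": -0.0, "ty": -0.94, "tz": -0.0, "ax": 0.0, "ay": 0.0, "az": 0.0}, {"tx": -0.0, "ty": -0.93, "tz": -0.0, "ax": 0.0, "ay": 0.0, "az": 0.0}]
[{"tx": -0.0, "ty": -0.94, "tz": -0.0, "ax": 0.0, "ay": 0.0, "az": 0.0}, {"tx": -0.0, "ty": -0.93, "tz": -0.0, "ax": 0.0, "ay": 0.0, "az": 0.0}, {"tx": -0.0, "ty": -0.94, "tz": -0.0, "ax": 0.0, "ay": 0.0, "az": 0.0}, {"tx": -0.0, "ty": -0.93, "tz": -0.0, "ax": 0.0, "ay": 0.0, "az": 0.0}]
```

{"fn": "step_arm", "kwargs": {
  "moves": [
    {"tx": -0.04, "ty": -0.33, "tz": 0.85, "ax": 0, "ay": 0, "az": 0.01},
    {"tx": 0, "ty": 0, "tz": 0.85, "ax": 0, "ay": 0, "az": 0},
    {"tx": 0, "ty": 0, "tz": 0.85, "ax": 0, "ay": 0, "az": 0},
    {"tx": 0, "ty": 0, "tz": 0.85, "ax": 0, "ay": 0, "az": 0},
    {"tx": 0, "ty": 0, "tz": 0.85, "ax": 0, "ay": 0, "az": 0}
  ]
}}

```text
clock: 2.62
eef_pos: [514.5, -403.7, 93.7]
tcp_rot: [3.141, 0.0, 0.939]
contact_force: [0.0, -0.2, -1.2]
opening: 0.331
grasp_force: 0.0
```

{"fn": "step_arm", "kwargs": {
  "moves": [
    {"tx": 0, "ty": 0, "tz": 0.85, "ax": 0, "ay": 0, "az": 0},
    {"tx": 0, "ty": 0, "tz": 0.85, "ax": 0, "ay": 0, "az": 0},
    {"tx": 0, "ty": 0, "tz": 0, "ax": 0, "ay": 0, "az": 0}
  ]
}}

```text
clock: 3.0
eef_pos: [515.0, -403.5, 52.1]
tcp_rot: [3.141, 0.0, 0.939]
contact_force: [-4.2, 1.3, 9.8]
opening: 0.325
grasp_force: 4.9
```

{"fn": "step_arm", "kwargs": {
  "moves": [
    {"tx": 0, "ty": 0, "tz": 0, "ax": 0, "ay": 0, "az": 0},
    {"tx": 0, "ty": 0, "tz": 0, "ax": 0, "ay": 0, "az": 0},
    {"tx": 0, "ty": 0, "tz": 0, "ax": 0, "ay": 0, "az": 0}
  ],
  "gripper": 0,
  "newtons": 30
}}

```text
clock: 3.38
eef_pos: [515.0, -403.4, 51.6]
tcp_rot: [3.141, 0.0, 0.939]
contact_force: [-0.1, -0.9, 0.9]
opening: 0.119
grasp_force: 29.2
```

{"fn": "step_arm", "kwargs": {
  "moves": [
    {"tx": 0, "ty": -0.5, "tz": 0, "ax": 0, "ay": 0, "az": 0},
    {"tx": 0, "ty": -0.9, "tz": 0, "ax": 0, "ay": 0, "az": 0},
    {"tx": 0, "ty": -0.9, "tz": 0, "ax": 0, "ay": 0, "az": 0},
    {"tx": 0, "ty": -0.9, "tz": 0, "ax": 0, "ay": 0, "az": 0},
    {"tx": 0, "ty": -0.9, "tz": 0, "ax": 0, "ay": 0, "az": 0}
  ]
}}

```text
clock: 4.0
eef_pos: [431.0, -341.4, 51.6]
tcp_rot: [-3.141, -0.001, 0.939]
contact_force: [3.5, 0.6, -2.2]
opening: 0.116
grasp_force: 30.3
```

{"fn": "step_arm", "kwargs": {
  "moves": [
    {"tx": 0, "ty": -0.9, "tz": 0, "ax": 0, "ay": 0, "az": 0},
    {"tx": 0, "ty": -0.9, "tz": 0, "ax": 0, "ay": 0, "az": 0},
    {"tx": 0, "ty": -0.9, "tz": 0, "ax": 0, "ay": 0, "az": 0},
    {"tx": 0, "ty": -0.9, "tz": 0, "ax": 0, "ay": 0, "az": 0},
    {"tx": 0, "ty": -0.5, "tz": 0, "ax": 0, "ay": 0, "az": 0}
  ]
}}

```text
clock: 4.62
eef_pos: [347.8, -280.1, 51.6]
tcp_rot: [-3.14, -0.001, 0.939]
contact_force: [6.6, 5.8, -4.7]
opening: 0.115
grasp_force: 30.0
```

{"fn": "step_arm", "kwargs": {
  "moves": [
    {"tx": 0, "ty": 0, "tz": 0, "ax": 0, "ay": 0, "az": 0},
    {"tx": 0, "ty": 0, "tz": 0, "ax": 0, "ay": 0, "az": 0},
    {"tx": 0, "ty": 0, "tz": 0, "ax": 0, "ay": 0, "az": 0}
  ],
  "gripper": 0.3
}}

```text
clock: 5.0
eef_pos: [349.5, -282.4, 51.8]
tcp_rot: [3.142, 0.0, 0.939]
contact_force: [-1.7, 0.6, 1.6]
opening: 0.303
grasp_force: 0.6
```

```bash
python3 -c "
from plan import *
print(loc())
# over pipette at y~-64: hover with yaw .05; camera sees ahead (+x)
s=r.sense();p=s['eef_pos']
plan((*p[:2],190,.939),(440,-64,190,.05))"
```

```text
(array([ 349.5, -282.4,   51.8]), array([3.142, 0.   , 0.939]), 5.0, 'F', array([-1.7,  0.6,  1.6]), 'op', 0.303, 'g', 0.6)
-> (np.float64(349.48112147750004), np.float64(-282.3967150397798), 190, 0.939)
[{"tx": 0.0, "ty": 0.0, "tz": -0.92, "ax": 0.0, "ay": 0.0, "az": 0.0}, {"tx": 0.0, "ty": 0.0, "tz": -0.92, "ax": 0.0, "ay": 0.0, "az": 0.0}, {"tx": 0.0, "ty": 0.0, "tz": -0.92, "ax": 0.0, "ay": 0.0, "az": 0.0}, {"tx": 0.0, "ty": 0.0, "tz": -0.92, "ax": 0.0, "ay": 0.0, "az": 0.0}, {"tx": 0.0, "ty": 0.0, "tz": -0.92, "ax": 0.0, "ay": 0.0, "az": 0.0}]
[{"tx": 0.0, "ty": 0.0, "tz": -0.93, "ax": 0.0, "ay": 0.0, "az": 0.0}]
-> (440, -64, 190, 0.05)
[{"tx": 0.92, "ty": -0.22, "tz": 0.0, "ax": 0.0, "ay": 0.0, "az": 0.057}, {"tx": 0.9, "ty": -0.3, "tz": 0.0, "ax": 0.0, "ay": 0.0, "az": 0.057}, {"tx": 0.86, "ty": -0.38, "tz": 0.0, "ax": 0.0, "ay": 0.0, "az": 0.057}, {"tx": 0.83, "ty": -0.46, "tz": 0.0, "ax": 0.0, "ay": 0.0, "az": 0.057}, {"tx": 0.78, "ty": -0.53, "tz": 0.0, "ax": 0.0, "ay": 0.0, "az": 0.057}]
[{"tx": 0.73, "ty": -0.6, "tz": 0.0, "ax": 0.0, "ay": 0.0, "az": 0.057}, {"tx": 0.67, "ty": -0.66, "tz": 0.0, "ax": 0.0, "ay": 0.0, "az": 0.057}, {"tx": 0.61, "ty": -0.72, "tz": 0.0, "ax": 0.0, "ay": 0.0, "az": 0.057}, {"tx": 0.55, "ty": -0.78, "tz": 0.0, "ax": 0.0, "ay": 0.0, "az": 0.057}, {"tx": 0.47, "ty": -0.82, "tz": 0.0, "ax": 0.0, "ay": 0.0, "az": 0.057}]
```

{"fn": "step_arm", "kwargs": {
  "moves": [
    {"tx": 0, "ty": 0, "tz": -0.92, "ax": 0, "ay": 0, "az": 0},
    {"tx": 0, "ty": 0, "tz": -0.92, "ax": 0, "ay": 0, "az": 0},
    {"tx": 0, "ty": 0, "tz": -0.92, "ax": 0, "ay": 0, "az": 0},
    {"tx": 0, "ty": 0, "tz": -0.92, "ax": 0, "ay": 0, "az": 0},
    {"tx": 0, "ty": 0, "tz": -0.92, "ax": 0, "ay": 0, "az": 0}
  ]
}}

```text
clock: 5.62
eef_pos: [349.6, -282.5, 167.6]
tcp_rot: [3.141, 0.0, 0.939]
contact_force: [0.1, -0.3, 1.2]
opening: 0.297
grasp_force: 0.0
```

{"fn": "step_arm", "kwargs": {
  "moves": [
    {"tx": 0.92, "ty": -0.22, "tz": -0.93, "ax": 0, "ay": 0, "az": 0.057},
    {"tx": 0.9, "ty": -0.3, "tz": 0, "ax": 0, "ay": 0, "az": 0.057},
    {"tx": 0.86, "ty": -0.38, "tz": 0, "ax": 0, "ay": 0, "az": 0.057},
    {"tx": 0.83, "ty": -0.46, "tz": 0, "ax": 0, "ay": 0, "az": 0.057},
    {"tx": 0.78, "ty": -0.53, "tz": 0, "ax": 0, "ay": 0, "az": 0.057}
  ],
  "gripper": 0.5
}}

```text
clock: 6.25
eef_pos: [395.4, -172.7, 190.2]
tcp_rot: [3.141, -0.0, 0.489]
contact_force: [-0.3, 0.1, 0.6]
opening: 0.501
grasp_force: 0.0
```

{"fn": "step_arm", "kwargs": {
  "moves": [
    {"tx": 0.73, "ty": -0.6, "tz": 0, "ax": 0, "ay": 0, "az": 0.057},
    {"tx": 0.67, "ty": -0.66, "tz": 0, "ax": 0, "ay": 0, "az": 0.057},
    {"tx": 0.61, "ty": -0.72, "tz": 0, "ax": 0, "ay": 0, "az": 0.057},
    {"tx": 0.55, "ty": -0.78, "tz": 0, "ax": 0, "ay": 0, "az": 0.057},
    {"tx": 0.47, "ty": -0.82, "tz": 0, "ax": 0, "ay": 0, "az": 0.057}
  ]
}}

```text
clock: 6.88
eef_pos: [440.4, -63.2, 190.1]
tcp_rot: [3.141, -0.0, 0.041]
contact_force: [-0.4, -0.2, -0.1]
opening: 0.497
grasp_force: 0.0
```

{"fn": "step_arm", "kwargs": {
  "moves": [
    {"tx": 0, "ty": 0, "tz": 0, "ax": 0, "ay": 0, "az": 0}
  ]
}}

```text
clock: 7.0
eef_pos: [440.5, -63.1, 190.1]
tcp_rot: [3.142, -0.001, 0.046]
contact_force: [0.5, 0.5, 0.5]
opening: 0.501
grasp_force: 0.0
```

```bash
python3 - <<'E'
from plan import *; from meas import *
print(loc())
p,d,c=grab('wrist','wrist2.png')
P,C=allpts('wrist',p,d,c)
for b in((380,640,100,190),(360,600,-10,95),(380,640,-110,-20)): 
    try: print(pip(P,C,*b))
    except Exception as e: print(e)
for n in('scene','side'): 
    p,d,c=grab(n,n+'2.png'); P,C=allpts(n,p,d,c)
    for b in((420,620,100,190),(380,560,10,85),(420,600,-110,-20)): print(n,pip(P,C,*b))
E
```

```text
(array([440.5, -63.1, 190.1]), array([ 3.142e+00, -1.000e-03,  4.600e-02]), 7.0, 'F', array([0.5, 0.5, 0.5]), 'op', 0.501, 'g', 0.0)
(array([481. , 137.8]), np.float64(6.3), 't', array([-85. , 106.5]), 'w', array([-15.1,  25.4]), 'tz20', array([-82.1,  71.3]), 3693)
(array([450.1,  41.1]), np.float64(7.4), 't', array([-87.4, 105.1]), 'w', array([-15.7,  25.8]), 'tz20', array([-83.7,  69.8]), 3456)
(array([487.6, -64.2]), np.float64(2.1), 't', array([-86.3, 106.2]), 'w', array([-16.4,  24.3]), 'tz20', array([-83.2,  70.1]), 3858)
scene (array([484.3, 135.5]), np.float64(6.1), 't', array([-60.2, 106.5]), 'w', array([-15.6,  25.7]), 'tz20', array([-59.4,  73.5]), 191)
scene (array([450.4,  37.2]), np.float64(8.9), 't', array([-67.6, 108.1]), 'w', array([-14.7,  28.7]), 'tz20', array([-60.4,  71.5]), 203)
scene (array([490.9, -69.4]), np.float64(2.7), 't', array([-64.2, 105.6]), 'w', array([-15.6,  28.3]), 'tz20', array([-61. ,  72.2]), 246)
side (array([479.4, 147.1]), np.float64(6.0), 't', array([-59. , 107.2]), 'w', array([-14.9,  19.9]), 'tz20', array([-55.9,  67.5]), 209)
side (array([444.7,  48.5]), np.float64(5.2), 't', array([-60.5, 108.9]), 'w', array([-16.7,  22.7]), 'tz20', array([-55.9,  64.4]), 196)
side (array([484.9, -58.4]), np.float64(1.3), 't', array([-62.6, 109. ]), 'w', array([-16.9,  25. ]), 'tz20', array([-56.8,  69.1]), 162)
```

View pics/wrist2.png

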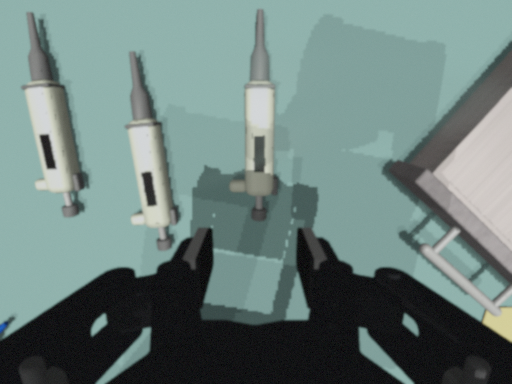

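The view shows three pipettes with bodies at (260,135), (150,175) and (52,135), and the handle bar from (425,248) to (495,308). Wrist positions fall midway between the two fixed cameras, so I trust them. I'll grasp the nearest pipette at about (481.6, -65.5).

```bash
python3 -c "
from plan import *
plan((481.6,-65.5,60,.037))
plan((503,-416,140,.939),start=(481.6,-65.5,140,.037))"
```

```text
-> (481.6, -65.5, 60, 0.037)
[{"tx": 0.28, "ty": 0.02, "tz": 0.87, "ax": 0.0, "ay": 0.0, "az": 0.001}, {"tx": 0.28, "ty": 0.02, "tz": 0.87, "ax": 0.0, "ay": 0.0, "az": 0.001}, {"tx": 0.28, "ty": 0.02, "tz": 0.86, "ax": 0.0, "ay": 0.0, "az": 0.001}, {"tx": 0.28, "ty": 0.02, "tz": 0.87, "ax": 0.0, "ay": 0.0, "az": 0.001}, {"tx": 0.28, "ty": 0.02, "tz": 0.86, "ax": 0.0, "ay": 0.0, "az": 0.001}]
[{"tx": 0.28, "ty": 0.02, "tz": 0.87, "ax": 0.0, "ay": 0.0, "az": 0.001}]
-> (503, -416, 140, 0.939)
[{"tx": 0.02, "ty": 0.94, "tz": -0.0, "ax": 0.0, "ay": 0.0, "az": -0.038}, {"tx": -0.03, "ty": 0.94, "tz": -0.0, "ax": 0.0, "ay": 0.0, "az": -0.038}, {"tx": -0.09, "ty": 0.93, "tz": -0.0, "ax": 0.0, "ay": 0.0, "az": -0.038}, {"tx": -0.14, "ty": 0.92, "tz": -0.0, "ax": 0.0, "ay": 0.0, "az": -0.038}, {"tx": -0.2, "ty": 0.91, "tz": -0.0, "ax": 0.0, "ay": 0.0, "az": -0.038}]
[{"tx": -0.25, "ty": 0.9, "tz": -0.0, "ax": 0.0, "ay": 0.0, "az": -0.038}, {"tx": -0.31, "ty": 0.89, "tz": -0.0, "ax": 0.0, "ay": 0.0, "az": -0.038}, {"tx": -0.36, "ty": 0.86, "tz": -0.0, "ax": 0.0, "ay": 0.0, "az": -0.038}, {"tx": -0.41, "ty": 0.84, "tz": -0.0, "ax": 0.0, "ay": 0.0, "az": -0.038}, {"tx": -0.46, "ty": 0.82, "tz": -0.0, "ax": 0.0, "ay": 0.0, "az": -0.038}]
[{"tx": -0.51, "ty": 0.79, "tz": -0.0, "ax": 0.0, "ay": 0.0, "az": -0.038}, {"tx": -0.55, "ty": 0.75, "tz": -0.0, "ax": 0.0, "ay": 0.0, "az": -0.038}, {"tx": -0.6, "ty": 0.72, "tz": -0.0, "ax": 0.0, "ay": 0.0, "az": -0.038}, {"tx": -0.64, "ty": 0.69, "tz": -0.0, "ax": 0.0, "ay": 0.0, "az": -0.038}, {"tx": -0.68, "ty": 0.64, "tz": -0.0, "ax": 0.0, "ay": 0.0, "az": -0.038}]
```

{"fn": "step_arm", "kwargs": {
  "moves": [
    {"tx": 0.56, "ty": 0.04, "tz": 0.87, "ax": 0, "ay": 0, "az": 0.003},
    {"tx": 0.56, "ty": 0.04, "tz": 0.87, "ax": 0, "ay": 0, "az": 0.003},
    {"tx": 0.56, "ty": 0.04, "tz": 0.86, "ax": 0, "ay": 0, "az": 0},
    {"tx": 0, "ty": 0, "tz": 0.87, "ax": 0, "ay": 0, "az": 0},
    {"tx": 0, "ty": 0, "tz": 0.86, "ax": 0, "ay": 0, "az": 0}
  ]
}}

```text
clock: 7.78
eef_pos: [481.8, -66.1, 81.0]
tcp_rot: [3.141, 0.0, 0.035]
contact_force: [0.4, -0.2, 0.5]
opening: 0.501
grasp_force: 0.0
```

{"fn": "step_arm", "kwargs": {
  "moves": [
    {"tx": 0, "ty": 0, "tz": 0.87, "ax": 0, "ay": 0, "az": 0},
    {"tx": 0, "ty": 0, "tz": 0.64, "ax": 0, "ay": 0, "az": 0},
    {"tx": 0, "ty": 0, "tz": 0.64, "ax": 0, "ay": 0, "az": 0},
    {"tx": 0, "ty": 0, "tz": 0, "ax": 0, "ay": 0, "az": 0}
  ]
}}

```text
clock: 8.28
eef_pos: [481.1, -65.3, 27.1]
tcp_rot: [-3.141, 0.002, 0.035]
contact_force: [-0.2, -0.9, 0.3]
opening: 0.5
grasp_force: 0.0
```

{"fn": "step_arm", "kwargs": {
  "moves": [
    {"tx": 0, "ty": 0, "tz": 0, "ax": 0, "ay": 0, "az": 0},
    {"tx": 0, "ty": 0, "tz": 0, "ax": 0, "ay": 0, "az": 0},
    {"tx": 0, "ty": 0, "tz": 0, "ax": 0, "ay": 0, "az": 0}
  ],
  "gripper": 0,
  "newtons": 30
}}

```text
clock: 8.65
eef_pos: [482.2, -65.2, 28.5]
tcp_rot: [3.141, -0.001, 0.035]
contact_force: [0.3, 0.7, -0.1]
opening: 0.322
grasp_force: 30.2
```

{"fn": "step_arm", "kwargs": {
  "moves": [
    {"tx": 0, "ty": 0, "tz": -0.5, "ax": 0, "ay": 0, "az": 0},
    {"tx": 0, "ty": 0, "tz": -1, "ax": 0, "ay": 0, "az": 0},
    {"tx": 0, "ty": 0, "tz": -1, "ax": 0, "ay": 0, "az": 0},
    {"tx": 0, "ty": 0, "tz": -1, "ax": 0, "ay": 0, "az": 0},
    {"tx": 0, "ty": 0, "tz": -1, "ax": 0, "ay": 0, "az": 0}
  ]
}}

```text
clock: 9.28
eef_pos: [481.9, -65.2, 142.3]
tcp_rot: [3.141, -0.001, 0.035]
contact_force: [-0.2, -0.8, -0.6]
opening: 0.321
grasp_force: 30.2
```

{"fn": "step_arm", "kwargs": {
  "moves": [
    {"tx": 0.02, "ty": 0.94, "tz": 0, "ax": 0, "ay": 0, "az": -0.038},
    {"tx": -0.03, "ty": 0.94, "tz": 0, "ax": 0, "ay": 0, "az": -0.038},
    {"tx": -0.09, "ty": 0.93, "tz": 0, "ax": 0, "ay": 0, "az": -0.038},
    {"tx": -0.14, "ty": 0.92, "tz": 0, "ax": 0, "ay": 0, "az": -0.038},
    {"tx": -0.2, "ty": 0.91, "tz": 0, "ax": 0, "ay": 0, "az": -0.038}
  ]
}}

```text
clock: 9.9
eef_pos: [488.8, -182.6, 141.5]
tcp_rot: [3.141, -0.001, 0.335]
contact_force: [0.0, 0.0, 0.1]
opening: 0.321
grasp_force: 30.2
```

{"fn": "step_arm", "kwargs": {
  "moves": [
    {"tx": -0.25, "ty": 0.9, "tz": 0, "ax": 0, "ay": 0, "az": -0.038},
    {"tx": -0.31, "ty": 0.89, "tz": 0, "ax": 0, "ay": 0, "az": -0.038},
    {"tx": -0.36, "ty": 0.86, "tz": 0, "ax": 0, "ay": 0, "az": -0.038},
    {"tx": -0.41, "ty": 0.84, "tz": 0, "ax": 0, "ay": 0, "az": -0.038},
    {"tx": -0.46, "ty": 0.82, "tz": 0, "ax": 0, "ay": 0, "az": -0.038}
  ]
}}

```text
clock: 10.52
eef_pos: [495.7, -299.5, 141.5]
tcp_rot: [3.141, -0.0, 0.634]
contact_force: [-0.2, -0.0, -0.5]
opening: 0.327
grasp_force: 30.2
```

{"fn": "step_arm", "kwargs": {
  "moves": [
    {"tx": -0.51, "ty": 0.79, "tz": 0, "ax": 0, "ay": 0, "az": -0.038},
    {"tx": -0.55, "ty": 0.75, "tz": 0, "ax": 0, "ay": 0, "az": -0.038},
    {"tx": -0.6, "ty": 0.72, "tz": 0, "ax": 0, "ay": 0, "az": -0.038},
    {"tx": -0.64, "ty": 0.69, "tz": 0, "ax": 0, "ay": 0, "az": -0.038},
    {"tx": -0.68, "ty": 0.64, "tz": 0, "ax": 0, "ay": 0, "az": -0.038}
  ]
}}

```text
clock: 11.15
eef_pos: [502.4, -416.3, 141.5]
tcp_rot: [3.141, 0.0, 0.932]
contact_force: [0.4, 0.8, -0.6]
opening: 0.323
grasp_force: 30.2
```

{"fn": "step_arm", "kwargs": {
  "moves": [
    {"tx": 0, "ty": 0, "tz": 0, "ax": 0, "ay": 0, "az": 0}
  ]
}}

```text
clock: 11.28
eef_pos: [502.5, -416.9, 141.4]
tcp_rot: [3.14, 0.0, 0.929]
contact_force: [0.0, -0.1, -0.4]
opening: 0.32
grasp_force: 30.2
```

```bash
python3 - <<'E'
from plan import *
print(loc()); grab('wrist','wrist3.png')
E
```

```text
(array([ 502.5, -416.9,  141.4]), array([3.14 , 0.   , 0.929]), 11.3, 'F', array([ 0. , -0.1, -0.4]), 'op', 0.32, 'g', 30.2)
```

View pics/wrist3.png

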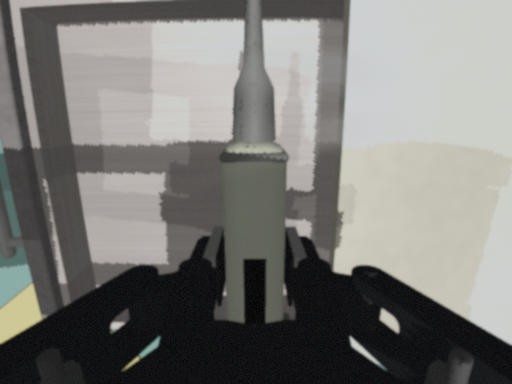

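The drawer interior spans columns 60–320, with its far side wall at about row 20. I'm checking these features against the predicted drawer frame.

```bash
python3 - <<'E'
from plan import *
c=load('wrist3.png')[2]
O=np.array([394,-315]);a=.939;X=np.array([np.sin(a),-np.cos(a)]);Y=np.array([np.cos(a),np.sin(a)])
for z,uv in((22,[(60,27),(92,280),(200,22)]),(71,[(40,150)]),(82,[(343,100)])):
    W=onz('wrist',uv,z,c)[:,:2]-O; print(z,np.c_[W@X,W@Y].round(1))
s=r.sense()['eef_pos'][:2]-O; print(s@X,s@Y)
E
```

```text
22 [[  3.6 113.6]
 [ -2.3 -96.8]
 [108.9 113.2]]
71 [[ 8.5 27.5]]
82 [[198.6  54.8]]
146.8621618408617 -17.401322981804196
```

{"fn": "step_arm", "kwargs": {
  "moves": [
    {"tx": 0, "ty": 0, "tz": 1, "ax": 0, "ay": 0, "az": -0.006},
    {"tx": 0, "ty": 0, "tz": 1, "ax": 0, "ay": 0, "az": 0},
    {"tx": 0, "ty": 0, "tz": 1, "ax": 0, "ay": 0, "az": 0},
    {"tx": 0, "ty": 0, "tz": 0.55, "ax": 0, "ay": 0, "az": 0},
    {"tx": 0, "ty": 0, "tz": 0, "ax": 0, "ay": 0, "az": 0}
  ]
}}

```text
clock: 11.95
eef_pos: [502.4, -414.9, 51.6]
tcp_rot: [-3.141, -0.0, 0.939]
contact_force: [0.0, 0.5, -0.6]
opening: 0.322
grasp_force: 30.6
```

{"fn": "step_arm", "kwargs": {
  "moves": [
    {"tx": 0, "ty": 0, "tz": 0, "ax": 0, "ay": 0, "az": 0},
    {"tx": 0, "ty": 0, "tz": 0, "ax": 0, "ay": 0, "az": 0},
    {"tx": 0, "ty": 0, "tz": -0.5, "ax": 0, "ay": 0, "az": 0},
    {"tx": 0, "ty": 0, "tz": -1, "ax": 0, "ay": 0, "az": 0},
    {"tx": 0, "ty": 0, "tz": -1, "ax": 0, "ay": 0, "az": 0}
  ],
  "gripper": 0.43
}}

```text
clock: 12.58
eef_pos: [502.6, -415.8, 116.0]
tcp_rot: [3.141, 0.0, 0.939]
contact_force: [-0.1, -0.2, 0.7]
opening: 0.431
grasp_force: 0.0
```

```bash
python3 -c "
from plan import *
print(loc())
plan((400,40,150,.13))"
```

```text
(array([ 502.6, -415.8,  116. ]), array([3.141, 0.   , 0.939]), 12.6, 'F', array([-0.1, -0.2,  0.7]), 'op', 0.431, 'g', 0.0)
-> (400, 40, 150, 0.13)
[{"tx": 0.65, "ty": -0.74, "tz": -0.07, "ax": 0.0, "ay": 0.0, "az": 0.027}, {"tx": 0.61, "ty": -0.77, "tz": -0.07, "ax": 0.0, "ay": 0.0, "az": 0.027}, {"tx": 0.58, "ty": -0.79, "tz": -0.07, "ax": 0.0, "ay": 0.0, "az": 0.027}, {"tx": 0.55, "ty": -0.82, "tz": -0.07, "ax": 0.0, "ay": 0.0, "az": 0.027}, {"tx": 0.51, "ty": -0.84, "tz": -0.07, "ax": 0.0, "ay": 0.0, "az": 0.027}]
[{"tx": 0.48, "ty": -0.86, "tz": -0.07, "ax": 0.0, "ay": 0.0, "az": 0.027}, {"tx": 0.44, "ty": -0.88, "tz": -0.07, "ax": 0.0, "ay": 0.0, "az": 0.027}, {"tx": 0.4, "ty": -0.9, "tz": -0.07, "ax": 0.0, "ay": 0.0, "az": 0.027}, {"tx": 0.36, "ty": -0.91, "tz": -0.07, "ax": 0.0, "ay": 0.0, "az": 0.027}, {"tx": 0.33, "ty": -0.93, "tz": -0.07, "ax": 0.0, "ay": 0.0, "az": 0.027}]
[{"tx": 0.28, "ty": -0.94, "tz": -0.07, "ax": 0.0, "ay": 0.0, "az": 0.027}, {"tx": 0.25, "ty": -0.95, "tz": -0.07, "ax": 0.0, "ay": 0.0, "az": 0.027}, {"tx": 0.2, "ty": -0.96, "tz": -0.07, "ax": 0.0, "ay": 0.0, "az": 0.027}, {"tx": 0.16, "ty": -0.97, "tz": -0.08, "ax": 0.0, "ay": 0.0, "az": 0.027}, {"tx": 0.12, "ty": -0.98, "tz": -0.07, "ax": 0.0, "ay": 0.0, "az": 0.027}]
[{"tx": 0.08, "ty": -0.98, "tz": -0.08, "ax": 0.0, "ay": 0.0, "az": 0.027}, {"tx": 0.04, "ty": -0.98, "tz": -0.07, "ax": 0.0, "ay": 0.0, "az": 0.027}, {"tx": 0.0, "ty": -0.99, "tz": -0.08, "ax": 0.0, "ay": 0.0, "az": 0.027}, {"tx": -0.04, "ty": -0.98, "tz": -0.07, "ax": 0.0, "ay": 0.0, "az": 0.027}]
```

{"fn": "step_arm", "kwargs": {
  "moves": [
    {"tx": 0.65, "ty": -0.74, "tz": -0.07, "ax": 0, "ay": 0, "az": 0.027},
    {"tx": 0.61, "ty": -0.77, "tz": -0.07, "ax": 0, "ay": 0, "az": 0.027},
    {"tx": 0.58, "ty": -0.79, "tz": -0.07, "ax": 0, "ay": 0, "az": 0.027},
    {"tx": 0.55, "ty": -0.82, "tz": -0.07, "ax": 0, "ay": 0, "az": 0.027},
    {"tx": 0.51, "ty": -0.84, "tz": -0.07, "ax": 0, "ay": 0, "az": 0.027}
  ],
  "gripper": 0.5
}}

```text
clock: 13.2
eef_pos: [475.4, -295.2, 124.2]
tcp_rot: [3.14, -0.0, 0.726]
contact_force: [0.6, -0.0, -0.8]
opening: 0.498
grasp_force: 0.0
```

{"fn": "step_arm", "kwargs": {
  "moves": [
    {"tx": 0.48, "ty": -0.86, "tz": -0.07, "ax": 0, "ay": 0, "az": 0.027},
    {"tx": 0.44, "ty": -0.88, "tz": -0.07, "ax": 0, "ay": 0, "az": 0.027},
    {"tx": 0.4, "ty": -0.9, "tz": -0.07, "ax": 0, "ay": 0, "az": 0.027},
    {"tx": 0.36, "ty": -0.91, "tz": -0.07, "ax": 0, "ay": 0, "az": 0.027},
    {"tx": 0.33, "ty": -0.93, "tz": -0.07, "ax": 0, "ay": 0, "az": 0.027}
  ]
}}

```text
clock: 13.82
eef_pos: [448.5, -175.2, 132.9]
tcp_rot: [3.141, -0.001, 0.514]
contact_force: [1.2, 0.1, 0.5]
opening: 0.504
grasp_force: 0.0
```

{"fn": "step_arm", "kwargs": {
  "moves": [
    {"tx": 0.28, "ty": -0.94, "tz": -0.07, "ax": 0, "ay": 0, "az": 0.027},
    {"tx": 0.25, "ty": -0.95, "tz": -0.07, "ax": 0, "ay": 0, "az": 0.027},
    {"tx": 0.2, "ty": -0.96, "tz": -0.07, "ax": 0, "ay": 0, "az": 0.027},
    {"tx": 0.16, "ty": -0.97, "tz": -0.08, "ax": 0, "ay": 0, "az": 0.027},
    {"tx": 0.12, "ty": -0.98, "tz": -0.07, "ax": 0, "ay": 0, "az": 0.027}
  ]
}}

```text
clock: 14.45
eef_pos: [421.5, -55.3, 141.9]
tcp_rot: [3.141, -0.001, 0.302]
contact_force: [0.1, -0.1, -0.4]
opening: 0.496
grasp_force: 0.0
```

{"fn": "step_arm", "kwargs": {
  "moves": [
    {"tx": 0.08, "ty": -0.98, "tz": -0.08, "ax": 0, "ay": 0, "az": 0.027},
    {"tx": 0.04, "ty": -0.98, "tz": -0.07, "ax": 0, "ay": 0, "az": 0.027},
    {"tx": 0, "ty": -0.99, "tz": -0.08, "ax": 0, "ay": 0, "az": 0.027},
    {"tx": -0.04, "ty": -0.98, "tz": -0.07, "ax": 0, "ay": 0, "az": 0.027},
    {"tx": 0, "ty": 0, "tz": 0, "ax": 0, "ay": 0, "az": 0}
  ]
}}

```text
clock: 15.08
eef_pos: [400.0, 41.0, 149.2]
tcp_rot: [-3.142, -0.002, 0.136]
contact_force: [-0.0, -0.0, -0.6]
opening: 0.503
grasp_force: 0.0
```

```bash
cat >> meas.py <<'E'
def pips(f):
    """white pipettes in a fresh wrist view: body centre origin & yaw, from height + colour blobs"""
    p,d,c=grab('wrist',f); v,u=np.mgrid[0:384,0:512]; P=cloud('wrist',np.c_[u.ravel(),v.ravel()],d,c).reshape(384,512,3)
    hsv=cv2.cvtColor(p,cv2.COLOR_RGB2HSV)
    m=((d>0)&(P[...,2]>12)&(P[...,2]<45)&(hsv[...,1]<90)&(P[...,0]>250)).astype(np.uint8)
    n,lab,st,_=cv2.connectedComponentsWithStats(m)
    for i in range(1,n):
        if st[i,4]<1500: continue
        Q=P[lab==i]; Q0=Q[Q[:,2]>20]
        if len(Q0)<500: continue
        mu=Q0[:,:2].mean(0); a=np.linalg.svd(Q0[:,:2]-mu,full_matrices=False)[2][0]; a=a*np.sign(a[0]); b=np.array([-a[1],a[0]])
        t=(Q[:,:2]-mu)@a; w=(Q0[:,:2]-mu)@b; tt=np.percentile(t,[.5,99.5]); k=(abs((Q0[:,:2]-mu)@a+5)<30); wc=np.percentile(w[k],[2,98])
        o=mu+a*(tt.mean()-17)+b*wc.mean()
        print('pip o',o.round(1),'yaw',round(np.arctan2(a[1],a[0]),3),'t',tt.round(1),'w',wc.round(1),'n',len(Q))
E
python3 - <<'E'
from plan import *; from meas import *
print(loc()); pips('wrist4.png')
E
```

```text
(array([400. ,  41. , 149.2]), array([-3.142e+00, -2.000e-03,  1.360e-01]), 15.1, 'F', array([-0. , -0. , -0.6]), 'op', 0.503, 'g', 0.0)
pip o [448.6 136.1] yaw 0.105 t [-81.1  60. ] w [-11.7  13.1] n 6307
pip o [438.   41.6] yaw 0.124 t [-87.  98.] w [-13.4  13.2] n 6382
```

```bash
python3 -c "
from plan import *
plan((445,42,80,.126))
plan((461,-385,140,.939),start=(445,42,140,.126))"
```

```text
-> (445, 42, 80, 0.126)
[{"tx": 0.6, "ty": 0.06, "tz": 0.92, "ax": 0.0, "ay": 0.0, "az": 0.002}, {"tx": 0.59, "ty": 0.06, "tz": 0.92, "ax": 0.0, "ay": 0.0, "az": 0.002}, {"tx": 0.6, "ty": 0.05, "tz": 0.92, "ax": 0.0, "ay": 0.0, "az": 0.002}]
-> (461, -385, 140, 0.939)
[{"tx": -0.08, "ty": 0.95, "tz": -0.0, "ax": 0.0, "ay": 0.0, "az": -0.029}, {"tx": -0.13, "ty": 0.94, "tz": -0.0, "ax": 0.0, "ay": 0.0, "az": -0.029}, {"tx": -0.17, "ty": 0.93, "tz": -0.0, "ax": 0.0, "ay": 0.0, "az": -0.029}, {"tx": -0.21, "ty": 0.93, "tz": -0.0, "ax": 0.0, "ay": 0.0, "az": -0.029}, {"tx": -0.25, "ty": 0.91, "tz": -0.0, "ax": 0.0, "ay": 0.0, "az": -0.029}]
[{"tx": -0.3, "ty": 0.9, "tz": -0.0, "ax": 0.0, "ay": 0.0, "az": -0.029}, {"tx": -0.34, "ty": 0.89, "tz": -0.0, "ax": 0.0, "ay": 0.0, "az": -0.029}, {"tx": -0.38, "ty": 0.87, "tz": -0.0, "ax": 0.0, "ay": 0.0, "az": -0.029}, {"tx": -0.42, "ty": 0.85, "tz": -0.0, "ax": 0.0, "ay": 0.0, "az": -0.029}, {"tx": -0.45, "ty": 0.83, "tz": -0.0, "ax": 0.0, "ay": 0.0, "az": -0.029}]
[{"tx": -0.49, "ty": 0.81, "tz": -0.0, "ax": 0.0, "ay": 0.0, "az": -0.029}, {"tx": -0.53, "ty": 0.79, "tz": -0.0, "ax": 0.0, "ay": 0.0, "az": -0.029}, {"tx": -0.56, "ty": 0.77, "tz": -0.0, "ax": 0.0, "ay": 0.0, "az": -0.029}, {"tx": -0.6, "ty": 0.74, "tz": -0.0, "ax": 0.0, "ay": 0.0, "az": -0.029}, {"tx": -0.63, "ty": 0.71, "tz": -0.0, "ax": 0.0, "ay": 0.0, "az": -0.029}]
[{"tx": -0.66, "ty": 0.68, "tz": -0.0, "ax": 0.0, "ay": 0.0, "az": -0.029}, {"tx": -0.69, "ty": 0.65, "tz": -0.0, "ax": 0.0, "ay": 0.0, "az": -0.029}, {"tx": -0.73, "ty": 0.62, "tz": -0.0, "ax": 0.0, "ay": 0.0, "az": -0.029}]
```

{"fn": "step_arm", "kwargs": {
  "moves": [
    {"tx": 0.6, "ty": 0.06, "tz": 0.92, "ax": 0, "ay": 0, "az": 0.002},
    {"tx": 0.59, "ty": 0.06, "tz": 0.92, "ax": 0, "ay": 0, "az": 0.002},
    {"tx": 0.6, "ty": 0.05, "tz": 0.92, "ax": 0, "ay": 0, "az": 0.002},
    {"tx": 0, "ty": 0, "tz": 0.7, "ax": 0, "ay": 0, "az": 0},
    {"tx": 0, "ty": 0, "tz": 0.7, "ax": 0, "ay": 0, "az": 0}
  ]
}}

```text
clock: 15.75
eef_pos: [445.4, 40.7, 43.8]
tcp_rot: [3.141, -0.0, 0.124]
contact_force: [-0.6, 0.3, -0.4]
opening: 0.499
grasp_force: 0.0
```

{"fn": "step_arm", "kwargs": {
  "moves": [
    {"tx": 0, "ty": 0, "tz": 0.66, "ax": 0, "ay": 0, "az": 0},
    {"tx": 0, "ty": 0, "tz": 0, "ax": 0, "ay": 0, "az": 0}
  ]
}}

```text
clock: 16.0
eef_pos: [444.4, 40.8, 27.2]
tcp_rot: [3.142, 0.002, 0.124]
contact_force: [0.1, 0.2, -0.7]
opening: 0.5
grasp_force: 0.0
```

{"fn": "step_arm", "kwargs": {
  "moves": [
    {"tx": 0, "ty": 0, "tz": 0, "ax": 0, "ay": 0, "az": 0},
    {"tx": 0, "ty": 0, "tz": 0, "ax": 0, "ay": 0, "az": 0},
    {"tx": 0, "ty": 0, "tz": 0, "ax": 0, "ay": 0, "az": 0}
  ],
  "gripper": 0,
  "newtons": 30
}}

```text
clock: 16.38
eef_pos: [445.2, 41.6, 28.3]
tcp_rot: [3.142, -0.001, 0.124]
contact_force: [-1.1, -1.2, 3.8]
opening: 0.317
grasp_force: 30.9
```

{"fn": "step_arm", "kwargs": {
  "moves": [
    {"tx": 0, "ty": 0, "tz": -0.5, "ax": 0, "ay": 0, "az": 0},
    {"tx": 0, "ty": 0, "tz": -1, "ax": 0, "ay": 0, "az": 0},
    {"tx": 0, "ty": 0, "tz": -1, "ax": 0, "ay": 0, "az": 0},
    {"tx": 0, "ty": 0, "tz": -1, "ax": 0, "ay": 0, "az": 0},
    {"tx": 0, "ty": 0, "tz": -1, "ax": 0, "ay": 0, "az": 0}
  ]
}}

```text
clock: 17.0
eef_pos: [444.6, 41.7, 142.0]
tcp_rot: [-3.142, -0.001, 0.124]
contact_force: [-0.0, 0.3, -1.0]
opening: 0.322
grasp_force: 30.2
```

{"fn": "step_arm", "kwargs": {
  "moves": [
    {"tx": -0.08, "ty": 0.95, "tz": 0, "ax": 0, "ay": 0, "az": -0.029},
    {"tx": -0.13, "ty": 0.94, "tz": 0, "ax": 0, "ay": 0, "az": -0.029},
    {"tx": -0.17, "ty": 0.93, "tz": 0, "ax": 0, "ay": 0, "az": -0.029},
    {"tx": -0.21, "ty": 0.93, "tz": 0, "ax": 0, "ay": 0, "az": -0.029},
    {"tx": -0.25, "ty": 0.91, "tz": 0, "ax": 0, "ay": 0, "az": -0.029}
  ]
}}

```text
clock: 17.62
eef_pos: [449.1, -77.6, 141.2]
tcp_rot: [3.141, -0.001, 0.354]
contact_force: [-0.2, 1.0, -1.1]
opening: 0.323
grasp_force: 30.2
```

{"fn": "step_arm", "kwargs": {
  "moves": [
    {"tx": -0.3, "ty": 0.9, "tz": 0, "ax": 0, "ay": 0, "az": -0.029},
    {"tx": -0.34, "ty": 0.89, "tz": 0, "ax": 0, "ay": 0, "az": -0.029},
    {"tx": -0.38, "ty": 0.87, "tz": 0, "ax": 0, "ay": 0, "az": -0.029},
    {"tx": -0.42, "ty": 0.85, "tz": 0, "ax": 0, "ay": 0, "az": -0.029},
    {"tx": -0.45, "ty": 0.83, "tz": 0, "ax": 0, "ay": 0, "az": -0.029}
  ]
}}

```text
clock: 18.25
eef_pos: [452.9, -196.1, 141.2]
tcp_rot: [3.141, -0.0, 0.581]
contact_force: [0.0, -0.1, -0.9]
opening: 0.323
grasp_force: 30.2
```

{"fn": "step_arm", "kwargs": {
  "moves": [
    {"tx": -0.49, "ty": 0.81, "tz": 0, "ax": 0, "ay": 0, "az": -0.029},
    {"tx": -0.53, "ty": 0.79, "tz": 0, "ax": 0, "ay": 0, "az": -0.029},
    {"tx": -0.56, "ty": 0.77, "tz": 0, "ax": 0, "ay": 0, "az": -0.029},
    {"tx": -0.6, "ty": 0.74, "tz": 0, "ax": 0, "ay": 0, "az": -0.029},
    {"tx": -0.63, "ty": 0.71, "tz": 0, "ax": 0, "ay": 0, "az": -0.029}
  ]
}}

```text
clock: 18.88
eef_pos: [457.2, -314.7, 141.2]
tcp_rot: [3.141, -0.0, 0.809]
contact_force: [0.0, -0.2, -1.4]
opening: 0.321
grasp_force: 30.2
```

{"fn": "step_arm", "kwargs": {
  "moves": [
    {"tx": -0.66, "ty": 0.68, "tz": 0, "ax": 0, "ay": 0, "az": -0.029},
    {"tx": -0.69, "ty": 0.65, "tz": 0, "ax": 0, "ay": 0, "az": -0.029},
    {"tx": -0.73, "ty": 0.62, "tz": 0, "ax": 0, "ay": 0, "az": -0.029},
    {"tx": 0, "ty": 0, "tz": 0, "ax": 0, "ay": 0, "az": 0}
  ]
}}

```text
clock: 19.38
eef_pos: [459.9, -386.6, 141.1]
tcp_rot: [3.14, 0.0, 0.943]
contact_force: [-0.6, 0.1, -0.7]
opening: 0.319
grasp_force: 30.2
```

```bash
python3 - <<'E'
from plan import *
print(loc()); grab('wrist','wrist5.png'); plan((461,-385,52.5,.939))
E
```

```text
(array([ 459.9, -386.6,  141.1]), array([3.14 , 0.   , 0.943]), 19.4, 'F', array([-0.6,  0.1, -0.7]), 'op', 0.319, 'g', 30.2)
-> (461, -385, 52.5, 0.939)
[{"tx": 0.01, "ty": 0.01, "tz": 0.88, "ax": 0.0, "ay": 0.0, "az": 0.001}, {"tx": 0.01, "ty": 0.01, "tz": 0.88, "ax": 0.0, "ay": 0.0, "az": 0.001}, {"tx": 0.01, "ty": 0.01, "tz": 0.89, "ax": 0.0, "ay": 0.0, "az": 0.001}, {"tx": 0.02, "ty": 0.0, "tz": 0.88, "ax": 0.0, "ay": 0.0, "az": 0.001}]
```

View pics/wrist5.png

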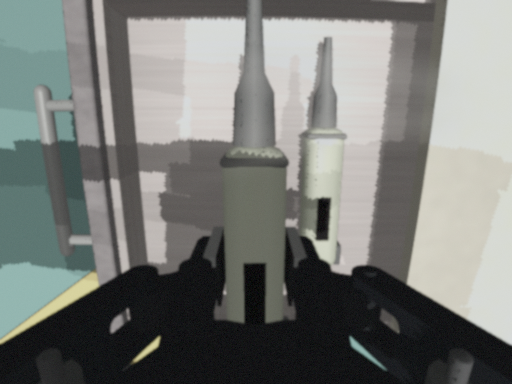

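The first pipette lies in the drawer at (322,170), and the held one is over a free lane. Lowering it now.

{"fn": "step_arm", "kwargs": {
  "moves": [
    {"tx": 0.03, "ty": 0.02, "tz": 0.88, "ax": 0, "ay": 0, "az": 0.002},
    {"tx": 0, "ty": 0, "tz": 0.88, "ax": 0, "ay": 0, "az": 0},
    {"tx": 0, "ty": 0, "tz": 0.89, "ax": 0, "ay": 0, "az": 0},
    {"tx": 0, "ty": 0, "tz": 0.88, "ax": 0, "ay": 0, "az": 0},
    {"tx": 0, "ty": 0, "tz": 0, "ax": 0, "ay": 0, "az": 0}
  ]
}}

```text
clock: 20.05
eef_pos: [460.1, -383.5, 51.3]
tcp_rot: [-3.139, -0.0, 0.941]
contact_force: [-0.5, -0.5, -0.8]
opening: 0.32
grasp_force: 30.8
```

{"fn": "step_arm", "kwargs": {
  "moves": [
    {"tx": 0, "ty": 0, "tz": 0, "ax": 0, "ay": 0, "az": 0},
    {"tx": 0, "ty": 0, "tz": 0, "ax": 0, "ay": 0, "az": 0},
    {"tx": 0, "ty": 0, "tz": -0.5, "ax": 0, "ay": 0, "az": 0},
    {"tx": 0, "ty": 0, "tz": -1, "ax": 0, "ay": 0, "az": 0},
    {"tx": 0, "ty": 0, "tz": -1, "ax": 0, "ay": 0, "az": 0}
  ],
  "gripper": 0.43
}}

```text
clock: 20.68
eef_pos: [460.8, -385.2, 116.2]
tcp_rot: [3.141, 0.0, 0.941]
contact_force: [1.0, -0.7, 0.0]
opening: 0.431
grasp_force: 0.0
```

```bash
python3 -c "
from plan import *
print(loc())
plan((420,134,160,.115))"
```

```text
(array([ 460.8, -385.2,  116.2]), array([3.141, 0.   , 0.941]), 20.7, 'F', array([ 1. , -0.7,  0. ]), 'op', 0.431, 'g', 0.0)
-> (420, 134, 160, 0.115)
[{"tx": 0.72, "ty": -0.62, "tz": -0.08, "ax": 0.0, "ay": 0.0, "az": 0.024}, {"tx": 0.7, "ty": -0.64, "tz": -0.08, "ax": 0.0, "ay": 0.0, "az": 0.024}, {"tx": 0.67, "ty": -0.67, "tz": -0.08, "ax": 0.0, "ay": 0.0, "az": 0.024}, {"tx": 0.64, "ty": -0.69, "tz": -0.08, "ax": 0.0, "ay": 0.0, "az": 0.024}, {"tx": 0.62, "ty": -0.72, "tz": -0.08, "ax": 0.0, "ay": 0.0, "az": 0.024}]
[{"tx": 0.59, "ty": -0.74, "tz": -0.08, "ax": 0.0, "ay": 0.0, "az": 0.024}, {"tx": 0.56, "ty": -0.76, "tz": -0.08, "ax": 0.0, "ay": 0.0, "az": 0.024}, {"tx": 0.53, "ty": -0.78, "tz": -0.08, "ax": 0.0, "ay": 0.0, "az": 0.024}, {"tx": 0.5, "ty": -0.8, "tz": -0.08, "ax": 0.0, "ay": 0.0, "az": 0.024}, {"tx": 0.47, "ty": -0.82, "tz": -0.08, "ax": 0.0, "ay": 0.0, "az": 0.024}]
[{"tx": 0.44, "ty": -0.84, "tz": -0.08, "ax": 0.0, "ay": 0.0, "az": 0.024}, {"tx": 0.41, "ty": -0.85, "tz": -0.08, "ax": 0.0, "ay": 0.0, "az": 0.024}, {"tx": 0.38, "ty": -0.87, "tz": -0.08, "ax": 0.0, "ay": 0.0, "az": 0.024}, {"tx": 0.35, "ty": -0.88, "tz": -0.08, "ax": 0.0, "ay": 0.0, "az": 0.024}, {"tx": 0.31, "ty": -0.9, "tz": -0.08, "ax": 0.0, "ay": 0.0, "az": 0.024}]
[{"tx": 0.28, "ty": -0.91, "tz": -0.08, "ax": 0.0, "ay": 0.0, "az": 0.024}, {"tx": 0.24, "ty": -0.91, "tz": -0.08, "ax": 0.0, "ay": 0.0, "az": 0.024}, {"tx": 0.21, "ty": -0.92, "tz": -0.08, "ax": 0.0, "ay": 0.0, "az": 0.024}, {"tx": 0.17, "ty": -0.93, "tz": -0.08, "ax": 0.0, "ay": 0.0, "az": 0.024}, {"tx": 0.14, "ty": -0.94, "tz": -0.08, "ax": 0.0, "ay": 0.0, "az": 0.024}]
[{"tx": 0.1, "ty": -0.94, "tz": -0.08, "ax": 0.0, "ay": 0.0, "az": 0.024}, {"tx": 0.07, "ty": -0.95, "tz": -0.07, "ax": 0.0, "ay": 0.0, "az": 0.024}]
```

{"fn": "step_arm", "kwargs": {
  "moves": [
    {"tx": 0.72, "ty": -0.62, "tz": -0.08, "ax": 0, "ay": 0, "az": 0.024},
    {"tx": 0.7, "ty": -0.64, "tz": -0.08, "ax": 0, "ay": 0, "az": 0.024},
    {"tx": 0.67, "ty": -0.67, "tz": -0.08, "ax": 0, "ay": 0, "az": 0.024},
    {"tx": 0.64, "ty": -0.69, "tz": -0.08, "ax": 0, "ay": 0, "az": 0.024},
    {"tx": 0.62, "ty": -0.72, "tz": -0.08, "ax": 0, "ay": 0, "az": 0.024}
  ],
  "gripper": 0.5
}}

```text
clock: 21.3
eef_pos: [451.6, -266.5, 125.8]
tcp_rot: [3.14, -0.0, 0.751]
contact_force: [1.0, -0.3, -0.6]
opening: 0.499
grasp_force: 0.0
```

{"fn": "step_arm", "kwargs": {
  "moves": [
    {"tx": 0.59, "ty": -0.74, "tz": -0.08, "ax": 0, "ay": 0, "az": 0.024},
    {"tx": 0.56, "ty": -0.76, "tz": -0.08, "ax": 0, "ay": 0, "az": 0.024},
    {"tx": 0.53, "ty": -0.78, "tz": -0.08, "ax": 0, "ay": 0, "az": 0.024},
    {"tx": 0.5, "ty": -0.8, "tz": -0.08, "ax": 0, "ay": 0, "az": 0.024},
    {"tx": 0.47, "ty": -0.82, "tz": -0.08, "ax": 0, "ay": 0, "az": 0.024}
  ]
}}

```text
clock: 21.92
eef_pos: [442.1, -148.7, 135.7]
tcp_rot: [3.141, -0.001, 0.562]
contact_force: [-0.4, -0.3, 0.2]
opening: 0.504
grasp_force: 0.0
```

{"fn": "step_arm", "kwargs": {
  "moves": [
    {"tx": 0.44, "ty": -0.84, "tz": -0.08, "ax": 0, "ay": 0, "az": 0.024},
    {"tx": 0.41, "ty": -0.85, "tz": -0.08, "ax": 0, "ay": 0, "az": 0.024},
    {"tx": 0.38, "ty": -0.87, "tz": -0.08, "ax": 0, "ay": 0, "az": 0.024},
    {"tx": 0.35, "ty": -0.88, "tz": -0.08, "ax": 0, "ay": 0, "az": 0.024},
    {"tx": 0.31, "ty": -0.9, "tz": -0.08, "ax": 0, "ay": 0, "az": 0.024}
  ]
}}

```text
clock: 22.55
eef_pos: [432.9, -30.5, 145.7]
tcp_rot: [3.141, -0.001, 0.374]
contact_force: [0.4, 0.4, 0.7]
opening: 0.497
grasp_force: 0.0
```

{"fn": "step_arm", "kwargs": {
  "moves": [
    {"tx": 0.28, "ty": -0.91, "tz": -0.08, "ax": 0, "ay": 0, "az": 0.024},
    {"tx": 0.24, "ty": -0.91, "tz": -0.08, "ax": 0, "ay": 0, "az": 0.024},
    {"tx": 0.21, "ty": -0.92, "tz": -0.08, "ax": 0, "ay": 0, "az": 0.024},
    {"tx": 0.17, "ty": -0.93, "tz": -0.08, "ax": 0, "ay": 0, "az": 0.024},
    {"tx": 0.14, "ty": -0.94, "tz": -0.08, "ax": 0, "ay": 0, "az": 0.024}
  ]
}}

```text
clock: 23.18
eef_pos: [423.6, 87.6, 155.7]
tcp_rot: [-3.142, -0.001, 0.186]
contact_force: [0.2, -0.3, -0.5]
opening: 0.501
grasp_force: 0.0
```

{"fn": "step_arm", "kwargs": {
  "moves": [
    {"tx": 0.1, "ty": -0.94, "tz": -0.08, "ax": 0, "ay": 0, "az": 0.024},
    {"tx": 0.07, "ty": -0.95, "tz": -0.07, "ax": 0, "ay": 0, "az": 0.024},
    {"tx": 0, "ty": 0, "tz": 0, "ax": 0, "ay": 0, "az": 0}
  ]
}}

```text
clock: 23.55
eef_pos: [420.1, 135.1, 159.4]
tcp_rot: [-3.141, -0.002, 0.114]
contact_force: [-0.2, -0.0, -0.4]
opening: 0.499
grasp_force: 0.0
```

```bash
python3 - <<'E'
from plan import *; from meas import *
print(loc()); pips('wrist6.png')
E
```

```text
(array([420.1, 135.1, 159.4]), array([-3.141e+00, -2.000e-03,  1.140e-01]), 23.6, 'F', array([-0.2, -0. , -0.4]), 'op', 0.499, 'g', 0.0)
pip o [466.  139.3] yaw 0.106 t [-86.8  89. ] w [-13.5  13.4] n 5960
```

```bash
python3 -c "
from plan import *
plan((477,139.5,85,.107))
plan((419,-354,140,.94),start=(477,139.5,141,.107))"
```

```text
-> (477, 139.5, 85, 0.107)
[{"tx": 0.57, "ty": 0.01, "tz": 0.74, "ax": 0.0, "ay": 0.0, "az": 0.001}, {"tx": 0.57, "ty": 0.01, "tz": 0.74, "ax": 0.0, "ay": 0.0, "az": 0.001}, {"tx": 0.58, "ty": 0.02, "tz": 0.74, "ax": 0.0, "ay": 0.0, "az": 0.001}, {"tx": 0.57, "ty": 0.01, "tz": 0.74, "ax": 0.0, "ay": 0.0, "az": 0.001}]
-> (419, -354, 140, 0.94)
[{"tx": -0.21, "ty": 0.92, "tz": 0.0, "ax": 0.0, "ay": 0.0, "az": -0.025}, {"tx": -0.25, "ty": 0.91, "tz": 0.0, "ax": 0.0, "ay": 0.0, "az": -0.025}, {"tx": -0.28, "ty": 0.9, "tz": 0.0, "ax": 0.0, "ay": 0.0, "az": -0.025}, {"tx": -0.32, "ty": 0.89, "tz": 0.0, "ax": 0.0, "ay": 0.0, "az": -0.025}, {"tx": -0.35, "ty": 0.88, "tz": 0.0, "ax": 0.0, "ay": 0.0, "az": -0.025}]
[{"tx": -0.39, "ty": 0.86, "tz": 0.0, "ax": 0.0, "ay": 0.0, "az": -0.025}, {"tx": -0.42, "ty": 0.85, "tz": 0.0, "ax": 0.0, "ay": 0.0, "az": -0.025}, {"tx": -0.45, "ty": 0.83, "tz": 0.0, "ax": 0.0, "ay": 0.0, "az": -0.025}, {"tx": -0.49, "ty": 0.81, "tz": 0.0, "ax": 0.0, "ay": 0.0, "az": -0.025}, {"tx": -0.52, "ty": 0.79, "tz": 0.0, "ax": 0.0, "ay": 0.0, "az": -0.025}]
[{"tx": -0.55, "ty": 0.77, "tz": 0.0, "ax": 0.0, "ay": 0.0, "az": -0.025}, {"tx": -0.58, "ty": 0.75, "tz": 0.0, "ax": 0.0, "ay": 0.0, "az": -0.025}, {"tx": -0.61, "ty": 0.73, "tz": 0.0, "ax": 0.0, "ay": 0.0, "az": -0.025}, {"tx": -0.63, "ty": 0.71, "tz": 0.0, "ax": 0.0, "ay": 0.0, "az": -0.025}, {"tx": -0.66, "ty": 0.68, "tz": 0.01, "ax": 0.0, "ay": 0.0, "az": -0.025}]
[{"tx": -0.69, "ty": 0.65, "tz": 0.0, "ax": 0.0, "ay": 0.0, "az": -0.025}, {"tx": -0.71, "ty": 0.63, "tz": 0.01, "ax": 0.0, "ay": 0.0, "az": -0.025}, {"tx": -0.73, "ty": 0.6, "tz": 0.0, "ax": 0.0, "ay": 0.0, "az": -0.025}, {"tx": -0.76, "ty": 0.57, "tz": 0.01, "ax": 0.0, "ay": 0.0, "az": -0.025}, {"tx": -0.78, "ty": 0.53, "tz": 0.0, "ax": 0.0, "ay": 0.0, "az": -0.025}]
[{"tx": -0.8, "ty": 0.5, "tz": 0.01, "ax": 0.0, "ay": 0.0, "az": -0.025}]
```

{"fn": "step_arm", "kwargs": {
  "moves": [
    {"tx": 0.57, "ty": 0.01, "tz": 0.74, "ax": 0, "ay": 0, "az": 0.001},
    {"tx": 0.57, "ty": 0.01, "tz": 0.74, "ax": 0, "ay": 0, "az": 0.001},
    {"tx": 0.58, "ty": 0.02, "tz": 0.74, "ax": 0, "ay": 0, "az": 0.001},
    {"tx": 0.57, "ty": 0.01, "tz": 0.74, "ax": 0, "ay": 0, "az": 0.001},
    {"tx": 0, "ty": 0, "tz": 0.76, "ax": 0, "ay": 0, "az": 0}
  ]
}}

```text
clock: 24.22
eef_pos: [478.2, 138.2, 65.1]
tcp_rot: [-3.142, -0.001, 0.105]
contact_force: [-0.3, 0.5, 0.3]
opening: 0.501
grasp_force: 0.0
```

{"fn": "step_arm", "kwargs": {
  "moves": [
    {"tx": 0, "ty": 0, "tz": 0.76, "ax": 0, "ay": 0, "az": 0},
    {"tx": 0, "ty": 0, "tz": 0.76, "ax": 0, "ay": 0, "az": 0},
    {"tx": 0, "ty": 0, "tz": 0, "ax": 0, "ay": 0, "az": 0}
  ]
}}

```text
clock: 24.6
eef_pos: [476.0, 137.9, 26.6]
tcp_rot: [3.141, 0.002, 0.105]
contact_force: [-0.2, -0.1, 0.5]
opening: 0.501
grasp_force: 0.0
```

{"fn": "step_arm", "kwargs": {
  "moves": [
    {"tx": 0, "ty": 0, "tz": 0, "ax": 0, "ay": 0, "az": 0},
    {"tx": 0, "ty": 0, "tz": 0, "ax": 0, "ay": 0, "az": 0},
    {"tx": 0, "ty": 0, "tz": 0, "ax": 0, "ay": 0, "az": 0}
  ],
  "gripper": 0,
  "newtons": 30
}}

```text
clock: 24.98
eef_pos: [477.2, 139.1, 28.0]
tcp_rot: [-3.141, -0.001, 0.106]
contact_force: [-0.5, -0.8, 5.1]
opening: 0.322
grasp_force: 31.0
```

{"fn": "step_arm", "kwargs": {
  "moves": [
    {"tx": 0, "ty": 0, "tz": -0.5, "ax": 0, "ay": 0, "az": 0},
    {"tx": 0, "ty": 0, "tz": -1, "ax": 0, "ay": 0, "az": 0},
    {"tx": 0, "ty": 0, "tz": -1, "ax": 0, "ay": 0, "az": 0},
    {"tx": 0, "ty": 0, "tz": -1, "ax": 0, "ay": 0, "az": 0},
    {"tx": 0, "ty": 0, "tz": -1, "ax": 0, "ay": 0, "az": 0}
  ]
}}

```text
clock: 25.6
eef_pos: [476.6, 139.1, 141.5]
tcp_rot: [-3.141, -0.001, 0.106]
contact_force: [0.7, 0.2, -1.2]
opening: 0.322
grasp_force: 30.3
```

{"fn": "step_arm", "kwargs": {
  "moves": [
    {"tx": -0.21, "ty": 0.92, "tz": 0, "ax": 0, "ay": 0, "az": -0.025},
    {"tx": -0.25, "ty": 0.91, "tz": 0, "ax": 0, "ay": 0, "az": -0.025},
    {"tx": -0.28, "ty": 0.9, "tz": 0, "ax": 0, "ay": 0, "az": -0.025},
    {"tx": -0.32, "ty": 0.89, "tz": 0, "ax": 0, "ay": 0, "az": -0.025},
    {"tx": -0.35, "ty": 0.88, "tz": 0, "ax": 0, "ay": 0, "az": -0.025}
  ]
}}

```text
clock: 26.22
eef_pos: [462.5, 21.2, 140.6]
tcp_rot: [3.141, -0.001, 0.303]
contact_force: [-0.0, 0.3, -1.7]
opening: 0.322
grasp_force: 30.3
```

{"fn": "step_arm", "kwargs": {
  "moves": [
    {"tx": -0.39, "ty": 0.86, "tz": 0, "ax": 0, "ay": 0, "az": -0.025},
    {"tx": -0.42, "ty": 0.85, "tz": 0, "ax": 0, "ay": 0, "az": -0.025},
    {"tx": -0.45, "ty": 0.83, "tz": 0, "ax": 0, "ay": 0, "az": -0.025},
    {"tx": -0.49, "ty": 0.81, "tz": 0, "ax": 0, "ay": 0, "az": -0.025},
    {"tx": -0.52, "ty": 0.79, "tz": 0, "ax": 0, "ay": 0, "az": -0.025}
  ]
}}

```text
clock: 26.85
eef_pos: [448.2, -96.2, 140.6]
tcp_rot: [3.141, -0.001, 0.499]
contact_force: [0.3, 0.1, -1.5]
opening: 0.324
grasp_force: 30.3
```

{"fn": "step_arm", "kwargs": {
  "moves": [
    {"tx": -0.55, "ty": 0.77, "tz": 0, "ax": 0, "ay": 0, "az": -0.025},
    {"tx": -0.58, "ty": 0.75, "tz": 0, "ax": 0, "ay": 0, "az": -0.025},
    {"tx": -0.61, "ty": 0.73, "tz": 0, "ax": 0, "ay": 0, "az": -0.025},
    {"tx": -0.63, "ty": 0.71, "tz": 0, "ax": 0, "ay": 0, "az": -0.025},
    {"tx": -0.66, "ty": 0.68, "tz": 0, "ax": 0, "ay": 0, "az": -0.025}
  ]
}}

```text
clock: 27.48
eef_pos: [434.3, -213.9, 140.6]
tcp_rot: [3.141, -0.0, 0.696]
contact_force: [-0.2, 1.1, -0.3]
opening: 0.322
grasp_force: 30.3
```

{"fn": "step_arm", "kwargs": {
  "moves": [
    {"tx": -0.69, "ty": 0.65, "tz": 0, "ax": 0, "ay": 0, "az": -0.025},
    {"tx": -0.71, "ty": 0.63, "tz": 0, "ax": 0, "ay": 0, "az": -0.025},
    {"tx": -0.73, "ty": 0.6, "tz": 0, "ax": 0, "ay": 0, "az": -0.025},
    {"tx": -0.76, "ty": 0.57, "tz": 0, "ax": 0, "ay": 0, "az": -0.025},
    {"tx": -0.78, "ty": 0.53, "tz": 0, "ax": 0, "ay": 0, "az": -0.025}
  ]
}}

```text
clock: 28.1
eef_pos: [420.6, -331.5, 140.7]
tcp_rot: [3.141, -0.0, 0.892]
contact_force: [0.6, 0.8, -1.1]
opening: 0.322
grasp_force: 30.3
```

{"fn": "step_arm", "kwargs": {
  "moves": [
    {"tx": -0.8, "ty": 0.5, "tz": 0, "ax": 0, "ay": 0, "az": -0.025},
    {"tx": 0, "ty": 0, "tz": 0, "ax": 0, "ay": 0, "az": 0}
  ]
}}

```text
clock: 28.35
eef_pos: [417.9, -355.4, 140.6]
tcp_rot: [3.14, 0.0, 0.928]
contact_force: [-0.6, 0.9, -1.1]
opening: 0.321
grasp_force: 30.3
```

```bash
python3 - <<'E'
from plan import *
print(loc()); p,d,c=grab('wrist','wrist7.png'); plan((419,-354,52.5,.94))
# where does the row-2 pipette lie: points z 30..52 in drawer frame, x 70..130
from meas import *
P,C=allpts('wrist',p,d,c); O=np.array([394,-315]);a=.939;X=np.array([np.sin(a),-np.cos(a)]);Y=np.array([np.cos(a),np.sin(a)])
W=np.c_[(P[:,:2]-O)@X,(P[:,:2]-O)@Y,P[:,2]]; Q=W[(W[:,0]>60)&(W[:,0]<190)&(abs(W[:,1])<112)&(W[:,2]>36)&(W[:,2]<56)]
print(len(Q),np.histogram(Q[:,0],range(60,191,10))[0])
E
```

```text
(array([ 417.9, -355.4,  140.6]), array([3.14 , 0.   , 0.928]), 28.4, 'F', array([-0.6,  0.9, -1.1]), 'op', 0.321, 'g', 30.3)
-> (419, -354, 52.5, 0.94)
[{"tx": 0.01, "ty": 0.01, "tz": 0.88, "ax": 0.0, "ay": 0.0, "az": -0.002}, {"tx": 0.01, "ty": 0.01, "tz": 0.88, "ax": 0.0, "ay": 0.0, "az": -0.002}, {"tx": 0.01, "ty": 0.01, "tz": 0.88, "ax": 0.0, "ay": 0.0, "az": -0.002}, {"tx": 0.01, "ty": 0.0, "tz": 0.87, "ax": 0.0, "ay": 0.0, "az": -0.002}]
13396 [  16  292 2197 2675  920  112  188 2850 2956 1129   61    0    0]
```

View pics/wrist7.png

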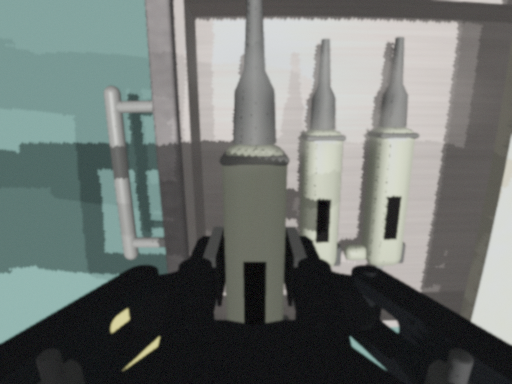

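Two pipettes lie parallel at (322,170) and (390,170), and the third is over the front lane. I'll lower it, release, then measure the handle.

{"fn": "step_arm", "kwargs": {
  "moves": [
    {"tx": 0.03, "ty": 0.03, "tz": 0.88, "ax": 0, "ay": 0, "az": -0.007},
    {"tx": 0, "ty": 0, "tz": 0.88, "ax": 0, "ay": 0, "az": 0},
    {"tx": 0, "ty": 0, "tz": 0.88, "ax": 0, "ay": 0, "az": 0},
    {"tx": 0, "ty": 0, "tz": 0.87, "ax": 0, "ay": 0, "az": 0},
    {"tx": 0, "ty": 0, "tz": 0, "ax": 0, "ay": 0, "az": 0}
  ]
}}

```text
clock: 29.02
eef_pos: [418.4, -352.5, 51.3]
tcp_rot: [-3.139, -0.0, 0.941]
contact_force: [1.2, 0.2, -1.1]
opening: 0.319
grasp_force: 30.7
```

{"fn": "step_arm", "kwargs": {
  "moves": [
    {"tx": 0, "ty": 0, "tz": 0, "ax": 0, "ay": 0, "az": 0},
    {"tx": 0, "ty": 0, "tz": 0, "ax": 0, "ay": 0, "az": 0},
    {"tx": 0, "ty": 0, "tz": -0.5, "ax": 0, "ay": 0, "az": 0},
    {"tx": 0, "ty": 0, "tz": -1, "ax": 0, "ay": 0, "az": 0},
    {"tx": 0, "ty": 0, "tz": -1, "ax": 0, "ay": 0, "az": 0}
  ],
  "gripper": 0.42
}}

```text
clock: 29.65
eef_pos: [419.0, -354.2, 116.2]
tcp_rot: [3.141, 0.0, 0.941]
contact_force: [0.9, -0.1, -0.7]
opening: 0.419
grasp_force: 0.0
```

```bash
python3 - <<'E'
from plan import *; from meas import *
print(loc())
c7=load('wrist7.png')[2]; b=onz('wrist',[(112,92),(130,252)],45,c7); print('handle',b.mean(0),np.linalg.norm(b[0]-b[1]))
p,d,c=grab('wrist','wrist8.png')
P,C=allpts('wrist',p,d,c); O=np.array([394,-315]);a=.939;X=np.array([np.sin(a),-np.cos(a)]);Y=np.array([np.cos(a),np.sin(a)])
W=np.c_[(P[:,:2]-O)@X,(P[:,:2]-O)@Y,P[:,2]]; Q=W[(W[:,0]>10)&(W[:,0]<190)&(W[:,1]>0)&(W[:,1]<105)&(W[:,2]>28)&(W[:,2]<60)]
print(len(Q),np.histogram(Q[:,0],range(10,191,10))[0],np.percentile(Q[:,2],99))
plan((349.5,-282,116,.939),(349.5,-282,51,.939))
E
```

```text
(array([ 419. , -354.2,  116.2]), array([3.141, 0.   , 0.941]), 29.6, 'F', array([ 0.9, -0.1, -0.7]), 'op', 0.419, 'g', 0.0)
handle [ 350.77876094 -279.48109419   45.        ] 120.75045180627018
13746 [   0  183 1725 2062  442    0  292 1753 2010  376    0    2 2097 2286
  518    0    0    0] 51.10101482801135
-> (349.5, -282, 116, 0.939)
[{"tx": 0.14, "ty": -0.8, "tz": 0.03, "ax": 0.0, "ay": 0.0, "az": 0.0}, {"tx": 0.14, "ty": -0.8, "tz": 0.03, "ax": 0.0, "ay": 0.0, "az": 0.0}, {"tx": 0.14, "ty": -0.81, "tz": 0.02, "ax": 0.0, "ay": 0.0, "az": 0.0}, {"tx": 0.14, "ty": -0.8, "tz": 0.03, "ax": 0.0, "ay": 0.0, "az": 0.0}, {"tx": 0.14, "ty": -0.81, "tz": 0.02, "ax": 0.0, "ay": 0.0, "az": 0.0}]
-> (349.5, -282, 51, 0.939)
[{"tx": 0.0, "ty": 0.0, "tz": 0.87, "ax": 0.0, "ay": 0.0, "az": 0.0}, {"tx": 0.0, "ty": 0.0, "tz": 0.87, "ax": 0.0, "ay": 0.0, "az": 0.0}, {"tx": 0.0, "ty": 0.0, "tz": 0.86, "ax": 0.0, "ay": 0.0, "az": 0.0}]
```

{"fn": "step_arm", "kwargs": {
  "moves": [
    {"tx": 0.14, "ty": -0.8, "tz": 0.03, "ax": 0, "ay": 0, "az": 0},
    {"tx": 0.14, "ty": -0.8, "tz": 0.03, "ax": 0, "ay": 0, "az": 0},
    {"tx": 0.14, "ty": -0.81, "tz": 0, "ax": 0, "ay": 0, "az": 0},
    {"tx": 0.14, "ty": -0.8, "tz": 0.03, "ax": 0, "ay": 0, "az": 0},
    {"tx": 0.14, "ty": -0.81, "tz": 0, "ax": 0, "ay": 0, "az": 0}
  ],
  "gripper": 0.33
}}

```text
clock: 30.32
eef_pos: [347.8, -280.5, 113.1]
tcp_rot: [3.14, 0.0, 0.941]
contact_force: [-0.6, -1.1, 0.6]
opening: 0.324
grasp_force: 0.0
```

{"fn": "step_arm", "kwargs": {
  "moves": [
    {"tx": 0, "ty": 0, "tz": 0.87, "ax": 0, "ay": 0, "az": 0},
    {"tx": 0, "ty": 0, "tz": 0.87, "ax": 0, "ay": 0, "az": 0},
    {"tx": 0, "ty": 0, "tz": 0.86, "ax": 0, "ay": 0, "az": 0},
    {"tx": 0, "ty": 0, "tz": 0, "ax": 0, "ay": 0, "az": 0}
  ]
}}

```text
clock: 30.82
eef_pos: [353.3, -284.8, 50.5]
tcp_rot: [3.128, 0.0, 0.941]
contact_force: [1.8, 0.8, 28.3]
opening: 0.333
grasp_force: 12.0
```

{"fn": "step_arm", "kwargs": {
  "moves": [
    {"tx": 0, "ty": 0, "tz": 0, "ax": 0, "ay": 0, "az": 0},
    {"tx": 0, "ty": 0, "tz": 0, "ax": 0, "ay": 0, "az": 0},
    {"tx": 0, "ty": 0, "tz": 0, "ax": 0, "ay": 0, "az": 0}
  ],
  "gripper": 0,
  "newtons": 30
}}

```text
clock: 31.2
eef_pos: [349.7, -282.1, 49.1]
tcp_rot: [3.137, 0.0, 0.941]
contact_force: [0.1, -0.0, 15.3]
opening: 0.116
grasp_force: 29.3
```

{"fn": "step_arm", "kwargs": {
  "moves": [
    {"tx": 0, "ty": 0.4, "tz": 0, "ax": 0, "ay": 0, "az": 0},
    {"tx": 0, "ty": 0.8, "tz": 0, "ax": 0, "ay": 0, "az": 0},
    {"tx": 0, "ty": 0.8, "tz": 0, "ax": 0, "ay": 0, "az": 0},
    {"tx": 0, "ty": 0.8, "tz": 0, "ax": 0, "ay": 0, "az": 0},
    {"tx": 0, "ty": 0.8, "tz": 0, "ax": 0, "ay": 0, "az": 0}
  ]
}}

```text
clock: 31.82
eef_pos: [421.9, -335.3, 49.1]
tcp_rot: [3.139, 0.001, 0.941]
contact_force: [-4.4, -3.0, 12.5]
opening: 0.117
grasp_force: 29.4
```

{"fn": "step_arm", "kwargs": {
  "moves": [
    {"tx": 0, "ty": 0.8, "tz": 0, "ax": 0, "ay": 0, "az": 0},
    {"tx": 0, "ty": 0.8, "tz": 0, "ax": 0, "ay": 0, "az": 0},
    {"tx": 0, "ty": 0.8, "tz": 0, "ax": 0, "ay": 0, "az": 0},
    {"tx": 0, "ty": 0.8, "tz": 0, "ax": 0, "ay": 0, "az": 0},
    {"tx": 0, "ty": 0.8, "tz": 0, "ax": 0, "ay": 0, "az": 0}
  ]
}}

```text
clock: 32.45
eef_pos: [502.1, -394.5, 49.2]
tcp_rot: [3.139, 0.001, 0.941]
contact_force: [-4.9, -4.0, 9.4]
opening: 0.118
grasp_force: 29.4
```

{"fn": "step_arm", "kwargs": {
  "moves": [
    {"tx": 0, "ty": 0.4, "tz": 0, "ax": 0, "ay": 0, "az": 0},
    {"tx": 0, "ty": 0.2, "tz": 0, "ax": 0, "ay": 0, "az": 0},
    {"tx": 0, "ty": 0, "tz": 0, "ax": 0, "ay": 0, "az": 0}
  ]
}}

```text
clock: 32.83
eef_pos: [514.4, -403.6, 49.2]
tcp_rot: [3.138, 0.002, 0.941]
contact_force: [-3.8, -6.9, 7.3]
opening: 0.116
grasp_force: 30.1
```

{"fn": "step_arm", "kwargs": {
  "moves": [
    {"tx": 0, "ty": 0.1, "tz": 0, "ax": 0, "ay": 0, "az": 0},
    {"tx": 0, "ty": 0.04, "tz": 0, "ax": 0, "ay": 0, "az": 0},
    {"tx": 0, "ty": 0, "tz": 0, "ax": 0, "ay": 0, "az": 0}
  ]
}}

```text
clock: 33.2
eef_pos: [515.1, -404.1, 49.1]
tcp_rot: [-3.14, 0.001, 0.941]
contact_force: [-10.6, -0.8, 15.4]
opening: 0.116
grasp_force: 30.8
```

{"fn": "step_arm", "kwargs": {
  "moves": [
    {"tx": 0, "ty": 0, "tz": 0, "ax": 0, "ay": 0, "az": 0},
    {"tx": 0, "ty": 0, "tz": 0, "ax": 0, "ay": 0, "az": 0},
    {"tx": 0, "ty": 0, "tz": 0, "ax": 0, "ay": 0, "az": 0}
  ],
  "gripper": 0.31
}}

```text
clock: 33.58
eef_pos: [512.3, -400.5, 49.3]
tcp_rot: [-3.132, -0.0, 0.941]
contact_force: [-24.4, 17.4, 34.6]
opening: 0.308
grasp_force: 13.2
```

{"fn": "step_arm", "kwargs": {
  "moves": [
    {"tx": 0, "ty": 0, "tz": -1, "ax": 0, "ay": 0, "az": 0},
    {"tx": 0, "ty": 0, "tz": -1, "ax": 0, "ay": 0, "az": 0},
    {"tx": 0, "ty": 0, "tz": -1, "ax": 0, "ay": 0, "az": 0},
    {"tx": 0, "ty": 0, "tz": -1, "ax": 0, "ay": 0, "az": 0},
    {"tx": 0, "ty": 0, "tz": -1, "ax": 0, "ay": 0, "az": 0}
  ]
}}

```text
clock: 34.2
eef_pos: [516.3, -403.4, 173.7]
tcp_rot: [3.142, -0.0, 0.941]
contact_force: [0.6, -0.9, -0.2]
opening: 0.314
grasp_force: 0.0
```

```bash
python3 - <<'E'
from plan import *; from meas import *
print(loc())
p,d,c=grab('wrist','wrist9.png')
import numpy as np
P,C=allpts('wrist',p,d,c); a=.939; X=np.array([np.sin(a),-np.cos(a)]);Y=np.array([np.cos(a),np.sin(a)]); H=np.array([515,-403])
W=np.c_[(P[:,:2]-H)@X,(P[:,:2]-H)@Y,P[:,2]]; Q=W[(abs(W[:,1])<50)&(abs(W[:,2]-45)<9)&(W[:,0]<20)]; print('bar x',np.median(Q,0),len(Q))
p,d,c=load('wrist1.png');P,C=allpts('wrist',p,d,c);W=np.c_[(P[:,:2]-H)@X,(P[:,:2]-H)@Y,P[:,2]]; Q=W[(abs(W[:,1])<50)&(abs(W[:,2]-45)<9)&(W[:,0]<20)]; print('start',np.median(Q,0),len(Q))
plan((640,-10,190,.04))
E
```

```text
(array([ 516.3, -403.4,  173.7]), array([ 3.142, -0.   ,  0.941]), 34.2, 'F', array([ 0.6, -0.9, -0.2]), 'op', 0.314, 'g', 0.0)
bar x [ 0.27957339  1.65753558 49.43026394] 1575
start [ 0.55746627  0.28856742 49.44601806] 1324
-> (640, -10, 190, 0.04)
[{"tx": 0.92, "ty": -0.31, "tz": -0.03, "ax": 0.0, "ay": 0.0, "az": 0.034}, {"tx": 0.9, "ty": -0.36, "tz": -0.03, "ax": 0.0, "ay": 0.0, "az": 0.034}, {"tx": 0.88, "ty": -0.41, "tz": -0.03, "ax": 0.0, "ay": 0.0, "az": 0.034}, {"tx": 0.86, "ty": -0.46, "tz": -0.03, "ax": 0.0, "ay": 0.0, "az": 0.034}, {"tx": 0.83, "ty": -0.5, "tz": -0.03, "ax": 0.0, "ay": 0.0, "az": 0.034}]
[{"tx": 0.8, "ty": -0.55, "tz": -0.03, "ax": 0.0, "ay": 0.0, "az": 0.034}, {"tx": 0.77, "ty": -0.59, "tz": -0.03, "ax": 0.0, "ay": 0.0, "az": 0.034}, {"tx": 0.74, "ty": -0.63, "tz": -0.03, "ax": 0.0, "ay": 0.0, "az": 0.034}, {"tx": 0.71, "ty": -0.67, "tz": -0.03, "ax": 0.0, "ay": 0.0, "az": 0.034}, {"tx": 0.67, "ty": -0.7, "tz": -0.03, "ax": 0.0, "ay": 0.0, "az": 0.034}]
[{"tx": 0.63, "ty": -0.74, "tz": -0.03, "ax": 0.0, "ay": 0.0, "az": 0.034}, {"tx": 0.59, "ty": -0.77, "tz": -0.03, "ax": 0.0, "ay": 0.0, "az": 0.034}, {"tx": 0.55, "ty": -0.8, "tz": -0.03, "ax": 0.0, "ay": 0.0, "az": 0.034}, {"tx": 0.51, "ty": -0.83, "tz": -0.03, "ax": 0.0, "ay": 0.0, "az": 0.034}, {"tx": 0.46, "ty": -0.86, "tz": -0.03, "ax": 0.0, "ay": 0.0, "az": 0.034}]
[{"tx": 0.42, "ty": -0.88, "tz": -0.03, "ax": 0.0, "ay": 0.0, "az": 0.034}, {"tx": 0.37, "ty": -0.9, "tz": -0.03, "ax": 0.0, "ay": 0.0, "az": 0.034}]
```

The drawer is home, with the bar back in its starting place to within 0.3 mm. Next is the lamp.

{"fn": "step_arm", "kwargs": {
  "moves": [
    {"tx": 0.92, "ty": -0.31, "tz": -0.03, "ax": 0, "ay": 0, "az": 0.034},
    {"tx": 0.9, "ty": -0.36, "tz": -0.03, "ax": 0, "ay": 0, "az": 0.034},
    {"tx": 0.88, "ty": -0.41, "tz": -0.03, "ax": 0, "ay": 0, "az": 0.034},
    {"tx": 0.86, "ty": -0.46, "tz": -0.03, "ax": 0, "ay": 0, "az": 0.034},
    {"tx": 0.83, "ty": -0.5, "tz": -0.03, "ax": 0, "ay": 0, "az": 0.034}
  ]
}}

```text
clock: 34.88
eef_pos: [552.6, -286.8, 176.2]
tcp_rot: [-3.142, 0.0, 0.672]
contact_force: [-0.1, -0.0, -0.6]
opening: 0.305
grasp_force: 0.0
```

{"fn": "step_arm", "kwargs": {
  "moves": [
    {"tx": 0.8, "ty": -0.55, "tz": -0.03, "ax": 0, "ay": 0, "az": 0.034},
    {"tx": 0.77, "ty": -0.59, "tz": -0.03, "ax": 0, "ay": 0, "az": 0.034},
    {"tx": 0.74, "ty": -0.63, "tz": -0.03, "ax": 0, "ay": 0, "az": 0.034},
    {"tx": 0.71, "ty": -0.67, "tz": -0.03, "ax": 0, "ay": 0, "az": 0.034},
    {"tx": 0.67, "ty": -0.7, "tz": -0.03, "ax": 0, "ay": 0, "az": 0.034}
  ]
}}

```text
clock: 35.5
eef_pos: [588.3, -170.8, 180.0]
tcp_rot: [-3.142, 0.0, 0.405]
contact_force: [-0.8, -0.1, -0.2]
opening: 0.311
grasp_force: 0.0
```

{"fn": "step_arm", "kwargs": {
  "moves": [
    {"tx": 0.63, "ty": -0.74, "tz": -0.03, "ax": 0, "ay": 0, "az": 0.034},
    {"tx": 0.59, "ty": -0.77, "tz": -0.03, "ax": 0, "ay": 0, "az": 0.034},
    {"tx": 0.55, "ty": -0.8, "tz": -0.03, "ax": 0, "ay": 0, "az": 0.034},
    {"tx": 0.51, "ty": -0.83, "tz": -0.03, "ax": 0, "ay": 0, "az": 0.034},
    {"tx": 0.46, "ty": -0.86, "tz": -0.03, "ax": 0, "ay": 0, "az": 0.034}
  ],
  "gripper": 0.5
}}

```text
clock: 36.12
eef_pos: [624.3, -54.7, 183.7]
tcp_rot: [-3.142, 0.0, 0.138]
contact_force: [-0.1, -0.5, 0.4]
opening: 0.496
grasp_force: 0.0
```

{"fn": "step_arm", "kwargs": {
  "moves": [
    {"tx": 0.42, "ty": -0.88, "tz": -0.03, "ax": 0, "ay": 0, "az": 0.034},
    {"tx": 0.37, "ty": -0.9, "tz": -0.03, "ax": 0, "ay": 0, "az": 0.034},
    {"tx": 0, "ty": 0, "tz": 0, "ax": 0, "ay": 0, "az": 0}
  ]
}}

```text
clock: 36.5
eef_pos: [639.1, -7.7, 185.2]
tcp_rot: [-3.141, -0.0, 0.035]
contact_force: [-0.0, -0.5, -0.2]
opening: 0.501
grasp_force: 0.0
```

```bash
python3 - <<'E'
from plan import *; from meas import *
print(loc())
p,d,c=grab('wrist','wrist10.png'); P,C=allpts('wrist',p,d,c)
Q=P[sel(P,640,800,-150,140,33,46)];print('lamp',rect(Q),np.median(Q[:,2]))
Q=P[sel(P,640,780,-120,110,60,85)];print('grip',rect(Q),np.median(Q,0),len(Q))
E
```

```text
(array([639.1,  -7.7, 185.2]), array([-3.141, -0.   ,  0.035]), 36.5, 'F', array([-0. , -0.5, -0.2]), 'op', 0.501, 'g', 0.0)
lamp [715.1 -28.5  91.1 241.6   1.1] 39.620477855831496
grip [697.4 -33.9  26.3  18.4   1.7] [698.05034563 -33.23684815  70.17712924] 828
```

View pics/wrist10.png

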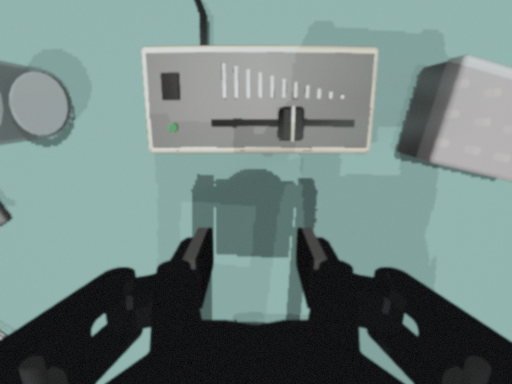

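The marks are tallest at (224,80) and shortest at (343,97), so the off end is to the right, towards -y. The grip's white line is at (293,123) and the slot runs from column 212 to 354.

```bash
python3 - <<'E'
from plan import *
c=load('wrist10.png')[2]
print(onz('wrist',[(343,97),(224,97),(212,123),(354,123)],40,c).round(1)); print(onz('wrist',[(293,121)],70,c).round(1))
plan((697.7,-33.5,90,.03))
E
```

```text
[[720.4 -79.1  40. ]
 [716.6  21.9  40. ]
 [694.7  32.   40. ]
 [699.2 -91.   40. ]]
[[699.4 -34.   70. ]]
-> (697.7, -33.5, 90, 0.03)
[{"tx": 0.58, "ty": 0.27, "tz": 0.95, "ax": 0.0, "ay": 0.0, "az": 0.001}, {"tx": 0.58, "ty": 0.27, "tz": 0.95, "ax": 0.0, "ay": 0.0, "az": 0.001}, {"tx": 0.58, "ty": 0.27, "tz": 0.95, "ax": 0.0, "ay": 0.0, "az": 0.001}, {"tx": 0.58, "ty": 0.26, "tz": 0.95, "ax": 0.0, "ay": 0.0, "az": 0.001}]
```

{"fn": "step_arm", "kwargs": {
  "moves": [
    {"tx": 0.77, "ty": 0.36, "tz": 0.95, "ax": 0, "ay": 0, "az": 0},
    {"tx": 0.77, "ty": 0.36, "tz": 0.95, "ax": 0, "ay": 0, "az": 0},
    {"tx": 0.78, "ty": 0.35, "tz": 0.95, "ax": 0, "ay": 0, "az": 0},
    {"tx": 0, "ty": 0, "tz": 0.95, "ax": 0, "ay": 0, "az": 0},
    {"tx": 0, "ty": 0, "tz": 0.76, "ax": 0, "ay": 0, "az": 0}
  ],
  "gripper": 0.45
}}

```text
clock: 37.17
eef_pos: [697.1, -34.9, 69.8]
tcp_rot: [3.142, 0.001, 0.033]
contact_force: [-0.1, -0.7, 0.0]
opening: 0.451
grasp_force: 0.0
```

{"fn": "step_arm", "kwargs": {
  "moves": [
    {"tx": 0, "ty": 0, "tz": 0, "ax": 0, "ay": 0, "az": 0}
  ]
}}

```text
clock: 37.3
eef_pos: [696.2, -34.3, 69.4]
tcp_rot: [-3.141, 0.003, 0.033]
contact_force: [0.3, 0.5, -0.8]
opening: 0.449
grasp_force: 0.0
```

{"fn": "step_arm", "kwargs": {
  "moves": [
    {"tx": 0, "ty": 0, "tz": 0, "ax": 0, "ay": 0, "az": 0},
    {"tx": 0, "ty": 0, "tz": 0, "ax": 0, "ay": 0, "az": 0},
    {"tx": 0, "ty": 0, "tz": 0, "ax": 0, "ay": 0, "az": 0}
  ],
  "gripper": 0,
  "newtons": 20
}}

```text
clock: 37.67
eef_pos: [698.2, -34.0, 72.1]
tcp_rot: [3.141, -0.001, 0.033]
contact_force: [-1.9, -1.3, 3.3]
opening: 0.207
grasp_force: 23.7
```

{"fn": "step_arm", "kwargs": {
  "moves": [
    {"tx": 0, "ty": 0.5, "tz": 0, "ax": 0, "ay": 0, "az": 0},
    {"tx": 0, "ty": 0.5, "tz": 0, "ax": 0, "ay": 0, "az": 0},
    {"tx": 0, "ty": 0.5, "tz": 0, "ax": 0, "ay": 0, "az": 0},
    {"tx": 0, "ty": 0.28, "tz": 0, "ax": 0, "ay": 0, "az": 0},
    {"tx": 0, "ty": 0, "tz": 0, "ax": 0, "ay": 0, "az": 0}
  ]
}}

```text
clock: 38.3
eef_pos: [699.8, -79.6, 72.1]
tcp_rot: [3.141, -0.001, 0.033]
contact_force: [-1.3, -2.1, 6.0]
opening: 0.206
grasp_force: 24.1
```

{"fn": "step_arm", "kwargs": {
  "moves": [
    {"tx": 0, "ty": 0.06, "tz": 0, "ax": 0, "ay": 0, "az": 0},
    {"tx": 0, "ty": 0.06, "tz": 0, "ax": 0, "ay": 0, "az": 0}
  ]
}}

```text
clock: 38.55
eef_pos: [699.8, -80.3, 72.1]
tcp_rot: [-3.139, -0.001, 0.032]
contact_force: [-2.0, 11.7, 6.5]
opening: 0.204
grasp_force: 24.3
```

{"fn": "step_arm", "kwargs": {
  "moves": [
    {"tx": 0, "ty": 0, "tz": 0, "ax": 0, "ay": 0, "az": 0},
    {"tx": 0, "ty": 0, "tz": 0, "ax": 0, "ay": 0, "az": 0}
  ],
  "gripper": 0.45
}}

```text
clock: 38.8
eef_pos: [699.4, -81.7, 71.1]
tcp_rot: [3.141, -0.0, 0.033]
contact_force: [0.1, 0.1, -0.5]
opening: 0.446
grasp_force: 0.0
```

{"fn": "step_arm", "kwargs": {
  "moves": [
    {"tx": 0, "ty": 0, "tz": -1, "ax": 0, "ay": 0, "az": 0},
    {"tx": 0, "ty": 0, "tz": -1, "ax": 0, "ay": 0, "az": 0},
    {"tx": 0, "ty": 0, "tz": -1, "ax": 0, "ay": 0, "az": 0},
    {"tx": 0, "ty": 0, "tz": -1, "ax": 0, "ay": 0, "az": 0},
    {"tx": 0, "ty": 0, "tz": -1, "ax": 0, "ay": 0, "az": 0}
  ]
}}

```text
clock: 39.42
eef_pos: [699.3, -81.7, 196.7]
tcp_rot: [3.141, 0.0, 0.033]
contact_force: [-0.6, -0.4, -0.2]
opening: 0.45
grasp_force: 0.0
```

```bash
python3 - <<'E'
from plan import *; from meas import *
print(loc())
p,d,c=grab('wrist','wrist11.png'); P,C=allpts('wrist',p,d,c)
Q=P[sel(P,640,780,-120,110,60,85)];print('grip',rect(Q),len(Q))
plan((510,305,285,.52))
E
```

```text
(array([699.3, -81.7, 196.7]), array([3.141, 0.   , 0.033]), 39.4, 'F', array([-0.6, -0.4, -0.2]), 'op', 0.45, 'g', 0.0)
grip [699.1 -79.1  26.3  17.9   2.5] 646
-> (510, 305, 285, 0.52)
[{"tx": -0.4, "ty": -0.87, "tz": -0.19, "ax": 0.0, "ay": 0.0, "az": -0.017}, {"tx": -0.37, "ty": -0.88, "tz": -0.19, "ax": 0.0, "ay": 0.0, "az": -0.017}, {"tx": -0.35, "ty": -0.89, "tz": -0.19, "ax": 0.0, "ay": 0.0, "az": -0.017}, {"tx": -0.32, "ty": -0.9, "tz": -0.19, "ax": 0.0, "ay": 0.0, "az": -0.017}, {"tx": -0.3, "ty": -0.91, "tz": -0.19, "ax": 0.0, "ay": 0.0, "az": -0.017}]
[{"tx": -0.28, "ty": -0.92, "tz": -0.19, "ax": 0.0, "ay": 0.0, "az": -0.017}, {"tx": -0.25, "ty": -0.93, "tz": -0.19, "ax": 0.0, "ay": 0.0, "az": -0.017}, {"tx": -0.23, "ty": -0.93, "tz": -0.19, "ax": 0.0, "ay": 0.0, "az": -0.017}, {"tx": -0.2, "ty": -0.94, "tz": -0.19, "ax": 0.0, "ay": 0.0, "az": -0.017}, {"tx": -0.18, "ty": -0.94, "tz": -0.19, "ax": 0.0, "ay": 0.0, "az": -0.017}]
[{"tx": -0.15, "ty": -0.95, "tz": -0.18, "ax": 0.0, "ay": 0.0, "az": -0.017}, {"tx": -0.12, "ty": -0.95, "tz": -0.19, "ax": 0.0, "ay": 0.0, "az": -0.017}, {"tx": -0.1, "ty": -0.95, "tz": -0.18, "ax": 0.0, "ay": 0.0, "az": -0.017}, {"tx": -0.07, "ty": -0.96, "tz": -0.19, "ax": 0.0, "ay": 0.0, "az": -0.017}, {"tx": -0.05, "ty": -0.96, "tz": -0.18, "ax": 0.0, "ay": 0.0, "az": -0.017}]
[{"tx": -0.03, "ty": -0.96, "tz": -0.19, "ax": 0.0, "ay": 0.0, "az": -0.017}, {"tx": 0.0, "ty": -0.96, "tz": -0.18, "ax": 0.0, "ay": 0.0, "az": -0.017}, {"tx": 0.03, "ty": -0.95, "tz": -0.19, "ax": 0.0, "ay": 0.0, "az": -0.017}]
```

The dimmer grip now measures y = -79.1, which is the off end mark. I move on to look at the hook.

{"fn": "step_arm", "kwargs": {
  "moves": [
    {"tx": -0.4, "ty": -0.87, "tz": -0.19, "ax": 0, "ay": 0, "az": -0.017},
    {"tx": -0.37, "ty": -0.88, "tz": -0.19, "ax": 0, "ay": 0, "az": -0.017},
    {"tx": -0.35, "ty": -0.89, "tz": -0.19, "ax": 0, "ay": 0, "az": -0.017},
    {"tx": -0.32, "ty": -0.9, "tz": -0.19, "ax": 0, "ay": 0, "az": -0.017},
    {"tx": -0.3, "ty": -0.91, "tz": -0.19, "ax": 0, "ay": 0, "az": -0.017}
  ]
}}

```text
clock: 40.1
eef_pos: [645.5, 27.6, 220.0]
tcp_rot: [-3.142, 0.0, 0.169]
contact_force: [-0.4, -1.4, -0.2]
opening: 0.448
grasp_force: 0.0
```

{"fn": "step_arm", "kwargs": {
  "moves": [
    {"tx": -0.28, "ty": -0.92, "tz": -0.19, "ax": 0, "ay": 0, "az": -0.017},
    {"tx": -0.25, "ty": -0.93, "tz": -0.19, "ax": 0, "ay": 0, "az": -0.017},
    {"tx": -0.23, "ty": -0.93, "tz": -0.19, "ax": 0, "ay": 0, "az": -0.017},
    {"tx": -0.2, "ty": -0.94, "tz": -0.19, "ax": 0, "ay": 0, "az": -0.017},
    {"tx": -0.18, "ty": -0.94, "tz": -0.19, "ax": 0, "ay": 0, "az": -0.017}
  ]
}}

```text
clock: 40.72
eef_pos: [592.4, 134.8, 243.9]
tcp_rot: [-3.142, -0.0, 0.302]
contact_force: [0.4, -0.2, -0.4]
opening: 0.448
grasp_force: 0.0
```

{"fn": "step_arm", "kwargs": {
  "moves": [
    {"tx": -0.15, "ty": -0.95, "tz": -0.19, "ax": 0, "ay": 0, "az": -0.017},
    {"tx": -0.12, "ty": -0.95, "tz": -0.19, "ax": 0, "ay": 0, "az": -0.017},
    {"tx": -0.1, "ty": -0.95, "tz": -0.19, "ax": 0, "ay": 0, "az": -0.017},
    {"tx": -0.07, "ty": -0.96, "tz": -0.19, "ax": 0, "ay": 0, "az": -0.017},
    {"tx": -0.05, "ty": -0.96, "tz": -0.19, "ax": 0, "ay": 0, "az": -0.017}
  ]
}}

```text
clock: 41.35
eef_pos: [539.4, 242.4, 267.6]
tcp_rot: [-3.142, -0.0, 0.435]
contact_force: [-0.5, 0.2, 0.6]
opening: 0.456
grasp_force: 0.0
```

{"fn": "step_arm", "kwargs": {
  "moves": [
    {"tx": -0.03, "ty": -0.96, "tz": -0.19, "ax": 0, "ay": 0, "az": -0.017},
    {"tx": 0, "ty": -0.96, "tz": -0.19, "ax": 0, "ay": 0, "az": -0.017},
    {"tx": 0.03, "ty": -0.95, "tz": -0.19, "ax": 0, "ay": 0, "az": -0.017},
    {"tx": 0, "ty": 0, "tz": 0, "ax": 0, "ay": 0, "az": 0}
  ]
}}

```text
clock: 41.85
eef_pos: [507.5, 307.1, 282.0]
tcp_rot: [-3.141, -0.001, 0.516]
contact_force: [-0.2, -1.0, -0.1]
opening: 0.449
grasp_force: 0.0
```

```bash
python3 - <<'E'
from plan import *; from meas import *
print(loc())
p,d,c=grab('wrist','wrist12.png'); P,C=allpts('wrist',p,d,c)
Q=P[sel(P,450,750,250,500,190,215)];print('prongs',rect(Q),len(Q),np.median(Q,0))
Q=P[sel(P,450,750,250,500,218,235)];print('tips',rect(Q),len(Q),np.median(Q,0))
Q=P[sel(P,250,520,150,450,112,140)];print('bail',rect(Q),len(Q),np.median(Q,0))
Q=P[sel(P,480,750,250,500,5,16)];print('base',rect(Q),len(Q))
E
```

```text
(array([507.5, 307.1, 282. ]), array([-3.141e+00, -1.000e-03,  5.160e-01]), 41.9, 'F', array([-0.2, -1. , -0.1]), 'op', 0.449, 'g', 0.0)
prongs [586.5 348.7  86.3  53.6  29.1] 4115 [594.02748183 354.42213265 203.25928513]
tips [547.6 327.7   8.3  51.5  28.9] 322 [547.63437251 327.87754308 222.54066995]
bail [410.5 294.1   7.7  10.8  39.7] 89 [412.46498704 294.09000997 126.29572283]
base [605.4 359.7 130.5 151.   28.6] 9440
```

View pics/wrist12.png

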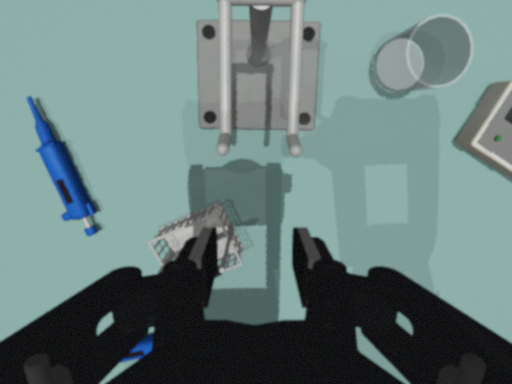

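The view shows the prongs from (225,10)–(223,145) and (297,10)–(295,150), the base, and part of the basket at (200,240). The hook works out at (627, 371.5) with yaw 28.8°. Base and tip measurements agree.

```bash
python3 - <<'E'
from plan import *
plan((376,319,220,2.513))
E
```

```text
-> (376, 319, 220, 2.513)
[{"tx": -0.36, "ty": -0.25, "tz": 0.21, "ax": 0.0, "ay": 0.0, "az": -0.106}, {"tx": -0.31, "ty": -0.31, "tz": 0.21, "ax": 0.0, "ay": 0.0, "az": -0.106}, {"tx": -0.26, "ty": -0.36, "tz": 0.2, "ax": 0.0, "ay": 0.0, "az": -0.106}, {"tx": -0.2, "ty": -0.4, "tz": 0.21, "ax": 0.0, "ay": 0.0, "az": -0.106}, {"tx": -0.13, "ty": -0.42, "tz": 0.2, "ax": 0.0, "ay": 0.0, "az": -0.106}]
[{"tx": -0.05, "ty": -0.44, "tz": 0.21, "ax": 0.0, "ay": 0.0, "az": -0.106}, {"tx": 0.02, "ty": -0.44, "tz": 0.2, "ax": 0.0, "ay": 0.0, "az": -0.106}, {"tx": 0.09, "ty": -0.43, "tz": 0.21, "ax": 0.0, "ay": 0.0, "az": -0.106}, {"tx": 0.16, "ty": -0.41, "tz": 0.2, "ax": 0.0, "ay": 0.0, "az": -0.106}, {"tx": 0.23, "ty": -0.38, "tz": 0.21, "ax": 0.0, "ay": 0.0, "az": -0.106}]
[{"tx": 0.29, "ty": -0.34, "tz": 0.2, "ax": 0.0, "ay": 0.0, "az": -0.106}, {"tx": 0.34, "ty": -0.28, "tz": 0.21, "ax": 0.0, "ay": 0.0, "az": -0.106}]
```

{"fn": "step_arm", "kwargs": {
  "moves": [
    {"tx": -0.36, "ty": -0.25, "tz": 0.21, "ax": 0, "ay": 0, "az": -0.106},
    {"tx": -0.31, "ty": -0.31, "tz": 0.21, "ax": 0, "ay": 0, "az": -0.106},
    {"tx": -0.26, "ty": -0.36, "tz": 0.2, "ax": 0, "ay": 0, "az": -0.106},
    {"tx": -0.2, "ty": -0.4, "tz": 0.21, "ax": 0, "ay": 0, "az": -0.106},
    {"tx": -0.13, "ty": -0.42, "tz": 0.2, "ax": 0, "ay": 0, "az": -0.106}
  ]
}}

```text
clock: 42.52
eef_pos: [453.3, 309.9, 255.4]
tcp_rot: [-3.142, 0.001, 1.351]
contact_force: [0.1, -0.7, 0.3]
opening: 0.448
grasp_force: 0.0
```

{"fn": "step_arm", "kwargs": {
  "moves": [
    {"tx": -0.05, "ty": -0.44, "tz": 0.21, "ax": 0, "ay": 0, "az": -0.106},
    {"tx": 0.02, "ty": -0.44, "tz": 0.2, "ax": 0, "ay": 0, "az": -0.106},
    {"tx": 0.09, "ty": -0.43, "tz": 0.21, "ax": 0, "ay": 0, "az": -0.106},
    {"tx": 0.16, "ty": -0.41, "tz": 0.2, "ax": 0, "ay": 0, "az": -0.106},
    {"tx": 0.23, "ty": -0.38, "tz": 0.21, "ax": 0, "ay": 0, "az": -0.106}
  ]
}}

```text
clock: 43.15
eef_pos: [398.5, 315.6, 229.7]
tcp_rot: [-3.141, 0.0, 2.183]
contact_force: [-0.1, 0.6, 0.4]
opening: 0.447
grasp_force: 0.0
```

{"fn": "step_arm", "kwargs": {
  "moves": [
    {"tx": 0.29, "ty": -0.34, "tz": 0.2, "ax": 0, "ay": 0, "az": -0.106},
    {"tx": 0.34, "ty": -0.28, "tz": 0.21, "ax": 0, "ay": 0, "az": -0.106},
    {"tx": 0, "ty": 0, "tz": 0, "ax": 0, "ay": 0, "az": 0},
    {"tx": 0, "ty": 0, "tz": 0, "ax": 0, "ay": 0, "az": 0}
  ]
}}

```text
clock: 43.65
eef_pos: [377.1, 318.5, 220.0]
tcp_rot: [3.141, 0.0, 2.508]
contact_force: [0.4, -0.8, 0.3]
opening: 0.448
grasp_force: 0.0
```

```bash
python3 - <<'E'
from plan import *; from meas import *
print(loc())
p,d,c=grab('wrist','wrist13.png'); P,C=allpts('wrist',p,d,c)
Q=P[sel(P,250,500,200,450,112,140)];print('bail',rect(Q),len(Q),np.median(Q,0))
Q=P[sel(P,250,500,200,450,44,56)];print('rim',rect(Q),len(Q))
E
```

```text
(array([377.1, 318.5, 220. ]), array([3.141, 0.   , 2.508]), 43.6, 'F', array([ 0.4, -0.8,  0.3]), 'op', 0.448, 'g', 0.0)
bail [373.9 321.    9.7 100.4  54. ] 1676 [370.15482831 323.84038963 128.96799361]
rim [374.1 321.1  80.2 100.6  54. ] 1294
```

View pics/wrist13.png

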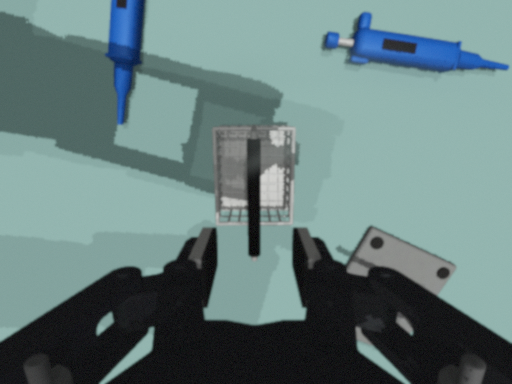

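The bail bar is centred in view at (253,195), and bail and rim both give (374, 321) at 144°. I'll grip it there.

{"fn": "step_arm", "kwargs": {
  "moves": [
    {"tx": 0.16, "ty": 0, "tz": 0.9, "ax": 0, "ay": 0, "az": -0.003},
    {"tx": 0, "ty": 0, "tz": 0.9, "ax": 0, "ay": 0, "az": 0},
    {"tx": 0, "ty": 0, "tz": 0.9, "ax": 0, "ay": 0, "az": 0},
    {"tx": 0, "ty": 0, "tz": 0.86, "ax": 0, "ay": 0, "az": 0},
    {"tx": 0, "ty": 0, "tz": 0, "ax": 0, "ay": 0, "az": 0}
  ]
}}

```text
clock: 44.32
eef_pos: [373.0, 320.3, 129.7]
tcp_rot: [-3.139, -0.001, 2.515]
contact_force: [0.2, 1.7, 0.2]
opening: 0.45
grasp_force: 0.0
```

{"fn": "step_arm", "kwargs": {
  "moves": [
    {"tx": 0, "ty": 0, "tz": 0, "ax": 0, "ay": 0, "az": 0},
    {"tx": 0, "ty": 0, "tz": 0, "ax": 0, "ay": 0, "az": 0},
    {"tx": 0, "ty": 0, "tz": 0, "ax": 0, "ay": 0, "az": 0},
    {"tx": 0, "ty": 0, "tz": 0, "ax": 0, "ay": 0, "az": 0}
  ],
  "gripper": 0,
  "newtons": 40
}}

```text
clock: 44.82
eef_pos: [373.7, 321.2, 131.7]
tcp_rot: [3.14, 0.001, 2.516]
contact_force: [-0.5, -1.9, 6.5]
opening: 0.098
grasp_force: 39.4
```

{"fn": "step_arm", "kwargs": {
  "moves": [
    {"tx": 0, "ty": 0, "tz": -0.4, "ax": 0, "ay": 0, "az": 0},
    {"tx": 0, "ty": 0, "tz": -0.8, "ax": 0, "ay": 0, "az": 0},
    {"tx": 0, "ty": 0, "tz": -0.8, "ax": 0, "ay": 0, "az": 0},
    {"tx": 0, "ty": 0, "tz": -0.8, "ax": 0, "ay": 0, "az": 0},
    {"tx": 0, "ty": 0, "tz": -0.8, "ax": 0, "ay": 0, "az": 0}
  ]
}}

```text
clock: 45.45
eef_pos: [373.2, 321.0, 222.0]
tcp_rot: [3.141, -0.0, 2.517]
contact_force: [-0.1, 0.2, -1.9]
opening: 0.103
grasp_force: 39.2
```

{"fn": "step_arm", "kwargs": {
  "moves": [
    {"tx": 0, "ty": 0, "tz": -0.8, "ax": 0, "ay": 0, "az": 0},
    {"tx": 0, "ty": 0, "tz": -0.4, "ax": 0, "ay": 0, "az": 0},
    {"tx": 0, "ty": 0, "tz": 0, "ax": 0, "ay": 0, "az": 0}
  ]
}}

```text
clock: 45.82
eef_pos: [373.5, 321.2, 251.4]
tcp_rot: [3.14, 0.0, 2.517]
contact_force: [-0.4, -0.6, -1.2]
opening: 0.1
grasp_force: 39.3
```

```bash
python3 - <<'E'
from plan import *
print(loc())
plan((460.6,279.9,252,2.074),(570.9,340.7,252,2.074))
E
```

```text
(array([373.5, 321.2, 251.4]), array([3.14 , 0.   , 2.517]), 45.8, 'F', array([-0.4, -0.6, -1.2]), 'op', 0.1, 'g', 39.3)
-> (460.6, 279.9, 252, 2.074)
[{"tx": -0.95, "ty": 0.17, "tz": -0.01, "ax": 0.0, "ay": 0.0, "az": 0.07}, {"tx": -0.92, "ty": 0.28, "tz": -0.0, "ax": 0.0, "ay": 0.0, "az": 0.07}, {"tx": -0.89, "ty": 0.38, "tz": -0.01, "ax": 0.0, "ay": 0.0, "az": 0.07}, {"tx": -0.84, "ty": 0.47, "tz": -0.0, "ax": 0.0, "ay": 0.0, "az": 0.07}]
-> (570.9, 340.7, 252, 2.074)
[{"tx": -0.0, "ty": 0.84, "tz": -0.0, "ax": 0.0, "ay": 0.0, "az": 0.0}, {"tx": -0.0, "ty": 0.84, "tz": -0.0, "ax": 0.0, "ay": 0.0, "az": 0.0}, {"tx": -0.0, "ty": 0.84, "tz": -0.0, "ax": 0.0, "ay": 0.0, "az": 0.0}, {"tx": -0.0, "ty": 0.84, "tz": -0.0, "ax": 0.0, "ay": 0.0, "az": 0.0}, {"tx": -0.0, "ty": 0.84, "tz": -0.0, "ax": 0.0, "ay": 0.0, "az": 0.0}]
[{"tx": -0.01, "ty": 0.84, "tz": -0.0, "ax": 0.0, "ay": 0.0, "az": 0.0}]
```

{"fn": "step_arm", "kwargs": {
  "moves": [
    {"tx": -0.95, "ty": 0.17, "tz": 0, "ax": 0, "ay": 0, "az": 0.07},
    {"tx": -0.92, "ty": 0.28, "tz": 0, "ax": 0, "ay": 0, "az": 0.07},
    {"tx": -0.89, "ty": 0.38, "tz": 0, "ax": 0, "ay": 0, "az": 0.07},
    {"tx": -0.84, "ty": 0.47, "tz": 0, "ax": 0, "ay": 0, "az": 0.07},
    {"tx": 0, "ty": 0, "tz": 0, "ax": 0, "ay": 0, "az": 0}
  ]
}}

```text
clock: 46.45
eef_pos: [461.0, 278.9, 249.7]
tcp_rot: [-3.14, 0.0, 2.075]
contact_force: [-0.9, -0.3, -0.9]
opening: 0.099
grasp_force: 39.2
```

```bash
python3 - <<'E'
from plan import *
print(loc())
plan((570.9,340.7,252,2.074))
E
```

```text
(array([461. , 278.9, 249.7]), array([-3.14 ,  0.   ,  2.075]), 46.5, 'F', array([-0.9, -0.3, -0.9]), 'op', 0.099, 'g', 39.2)
-> (570.9, 340.7, 252, 2.074)
[{"tx": 0.01, "ty": 0.84, "tz": -0.02, "ax": 0.0, "ay": 0.0, "az": 0.0}, {"tx": 0.01, "ty": 0.84, "tz": -0.01, "ax": 0.0, "ay": 0.0, "az": 0.0}, {"tx": 0.01, "ty": 0.84, "tz": -0.02, "ax": 0.0, "ay": 0.0, "az": 0.0}, {"tx": 0.0, "ty": 0.84, "tz": -0.01, "ax": 0.0, "ay": 0.0, "az": 0.0}, {"tx": 0.01, "ty": 0.84, "tz": -0.02, "ax": 0.0, "ay": 0.0, "az": 0.0}]
[{"tx": 0.0, "ty": 0.84, "tz": -0.01, "ax": 0.0, "ay": 0.0, "az": 0.0}]
```

{"fn": "step_arm", "kwargs": {
  "moves": [
    {"tx": 0.05, "ty": 0.5, "tz": -0.1, "ax": 0, "ay": 0, "az": 0},
    {"tx": 0, "ty": 0.7, "tz": 0, "ax": 0, "ay": 0, "az": 0},
    {"tx": 0, "ty": 0.7, "tz": 0, "ax": 0, "ay": 0, "az": 0},
    {"tx": 0, "ty": 0.7, "tz": 0, "ax": 0, "ay": 0, "az": 0},
    {"tx": 0, "ty": 0.7, "tz": 0, "ax": 0, "ay": 0, "az": 0}
  ]
}}

```text
clock: 47.08
eef_pos: [533.1, 321.8, 253.1]
tcp_rot: [3.141, -0.0, 2.077]
contact_force: [0.7, 0.3, -0.4]
opening: 0.099
grasp_force: 39.2
```

{"fn": "step_arm", "kwargs": {
  "moves": [
    {"tx": 0, "ty": 0.7, "tz": 0, "ax": 0, "ay": 0, "az": 0},
    {"tx": 0, "ty": 0.7, "tz": 0, "ax": 0, "ay": 0, "az": 0},
    {"tx": 0, "ty": 0.34, "tz": 0, "ax": 0, "ay": 0, "az": 0},
    {"tx": 0, "ty": 0, "tz": 0, "ax": 0, "ay": 0, "az": 0},
    {"tx": 0, "ty": 0, "tz": 0, "ax": 0, "ay": 0, "az": 0}
  ]
}}

```text
clock: 47.7
eef_pos: [569.5, 341.6, 253.1]
tcp_rot: [-3.141, 0.0, 2.077]
contact_force: [-0.1, 0.3, -1.4]
opening: 0.098
grasp_force: 39.2
```

```bash
python3 - <<'E'
from plan import *; from meas import *
print(loc())
for n in('side','wrist'):grab(n,n+'14.png')
a=cv2.resize(cv2.imread('pics/side14.png')[170:330,130:300],None,fx=2.4,fy=2.4); b=cv2.imread('pics/wrist14.png')[:,60:440]
cv2.imwrite('pics/c14.png',np.hstack([a,b]))
E
```

```text
(array([569.5, 341.6, 253.1]), array([-3.141,  0.   ,  2.077]), 47.7, 'F', array([-0.1,  0.3, -1.4]), 'op', 0.098, 'g', 39.2)
```

View pics/c14.png

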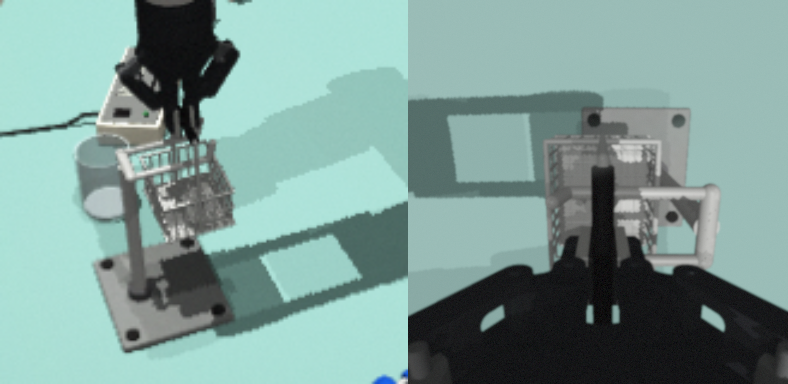

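The bar lies across both prongs, between the tips (≈550) and the cross bar (≈710) in the right half, and the basket clears the post. Lowering it.

{"fn": "step_arm", "kwargs": {
  "moves": [
    {"tx": 0, "ty": 0, "tz": 0.4, "ax": 0, "ay": 0, "az": 0},
    {"tx": 0, "ty": 0, "tz": 0.4, "ax": 0, "ay": 0, "az": 0},
    {"tx": 0, "ty": 0, "tz": 0.4, "ax": 0, "ay": 0, "az": 0},
    {"tx": 0, "ty": 0, "tz": 0.16, "ax": 0, "ay": 0, "az": 0},
    {"tx": 0, "ty": 0, "tz": 0, "ax": 0, "ay": 0, "az": 0}
  ]
}}

```text
clock: 48.42
eef_pos: [569.8, 341.7, 218.8]
tcp_rot: [-3.141, 0.0, 2.077]
contact_force: [0.5, 0.0, -2.4]
opening: 0.099
grasp_force: 39.2
```

{"fn": "step_arm", "kwargs": {
  "moves": [
    {"tx": 0, "ty": 0, "tz": 0.1, "ax": 0, "ay": 0, "az": 0},
    {"tx": 0, "ty": 0, "tz": 0, "ax": 0, "ay": 0, "az": 0}
  ]
}}

```text
clock: 48.68
eef_pos: [570.0, 341.8, 216.9]
tcp_rot: [3.141, 0.0, 2.077]
contact_force: [0.0, 0.4, -1.2]
opening: 0.102
grasp_force: 39.2
```

{"fn": "step_arm", "kwargs": {
  "moves": [
    {"tx": 0, "ty": 0, "tz": 0.06, "ax": 0, "ay": 0, "az": 0},
    {"tx": 0, "ty": 0, "tz": 0, "ax": 0, "ay": 0, "az": 0}
  ]
}}

```text
clock: 48.92
eef_pos: [570.1, 341.9, 215.5]
tcp_rot: [3.141, -0.0, 2.077]
contact_force: [0.6, 0.1, -0.9]
opening: 0.099
grasp_force: 39.4
```

{"fn": "step_arm", "kwargs": {
  "moves": [
    {"tx": 0, "ty": 0, "tz": 0, "ax": 0, "ay": 0, "az": 0},
    {"tx": 0, "ty": 0, "tz": 0, "ax": 0, "ay": 0, "az": 0},
    {"tx": 0, "ty": 0, "tz": 0, "ax": 0, "ay": 0, "az": 0}
  ],
  "gripper": 0.35
}}

```text
clock: 49.3
eef_pos: [570.0, 341.8, 215.4]
tcp_rot: [3.141, -0.0, 2.077]
contact_force: [0.5, 0.3, 0.7]
opening: 0.344
grasp_force: 0.0
```

{"fn": "step_arm", "kwargs": {
  "moves": [
    {"tx": 0, "ty": 0, "tz": -0.3, "ax": 0, "ay": 0, "az": 0},
    {"tx": 0, "ty": 0, "tz": -0.6, "ax": 0, "ay": 0, "az": 0},
    {"tx": 0, "ty": 0, "tz": -1, "ax": 0, "ay": 0, "az": 0},
    {"tx": 0, "ty": 0, "tz": -1, "ax": 0, "ay": 0, "az": 0},
    {"tx": 0, "ty": 0, "tz": -1, "ax": 0, "ay": 0, "az": 0}
  ]
}}

```text
clock: 49.92
eef_pos: [570.2, 341.9, 315.0]
tcp_rot: [3.14, -0.0, 2.077]
contact_force: [-0.6, -0.1, 0.0]
opening: 0.354
grasp_force: 0.0
```

{"fn": "step_arm", "kwargs": {
  "moves": [
    {"tx": 0, "ty": -0.8, "tz": 0, "ax": 0, "ay": 0, "az": 0},
    {"tx": 0, "ty": -0.8, "tz": 0, "ax": 0, "ay": 0, "az": 0},
    {"tx": 0, "ty": -0.8, "tz": 0, "ax": 0, "ay": 0, "az": 0},
    {"tx": 0, "ty": -0.8, "tz": 0, "ax": 0, "ay": 0, "az": 0},
    {"tx": 0, "ty": -0.8, "tz": 0, "ax": 0, "ay": 0, "az": 0}
  ]
}}

```text
clock: 50.55
eef_pos: [482.2, 293.1, 314.1]
tcp_rot: [3.14, -0.0, 2.077]
contact_force: [-0.1, -0.4, 0.1]
opening: 0.353
grasp_force: 0.0
```

{"fn": "step_arm", "kwargs": {
  "moves": [
    {"tx": 0, "ty": 0, "tz": 0, "ax": 0, "ay": 0, "az": 0},
    {"tx": 0, "ty": 0, "tz": 0, "ax": 0, "ay": 0, "az": 0},
    {"tx": 0, "ty": 0, "tz": 0, "ax": 0, "ay": 0, "az": 0},
    {"tx": 0, "ty": 0, "tz": 0, "ax": 0, "ay": 0, "az": 0},
    {"tx": 0, "ty": 0, "tz": 0, "ax": 0, "ay": 0, "az": 0}
  ]
}}

```text
clock: 51.18
eef_pos: [482.7, 293.4, 312.6]
tcp_rot: [-3.141, 0.0, 2.077]
contact_force: [-0.2, 0.3, -1.3]
opening: 0.351
grasp_force: 0.0
```

```bash
python3 - <<'E'
from plan import *; from meas import *
print(loc())
H=np.array([627,371.5]);a=.503;X=np.array([np.cos(a),np.sin(a)]);Y=np.array([-X[1],X[0]])
for n in('side','wrist'):
    p,d,c=grab(n,n+'15.png'); P,C=allpts(n,p,d,c); m=sel(P,480,680,280,440,200,222)&(C.max(1)<70); Q=P[m]
    W=np.c_[(Q[:,:2]-H)@X,(Q[:,:2]-H)@Y,Q[:,2]]; print(n,len(W),np.median(W,0) if len(W) else '')
p,d,c=load('side15.png'); P,C=allpts('side',p,d,c)
Q=P[sel(P,640,780,-120,110,60,85)];print('grip',rect(Q)); Q=P[sel(P,640,780,-300,-120,50,90)];print('box',rect(Q))
a=cv2.resize(cv2.imread('pics/side15.png')[90:340,90:300],None,fx=2.4,fy=2.4,interpolation=2)
cv2.imwrite('pics/c15.png',a)
E
```

```text
(array([482.7, 293.4, 312.6]), array([-3.141,  0.   ,  2.077]), 51.2, 'F', array([-0.2,  0.3, -1.3]), 'op', 0.351, 'g', 0.0)
side 76 [-61.33109293   7.26645204 211.56251673]
wrist 1306 [-65.89135958   5.79577644 212.92175155]
grip [698.4 -78.9  24.5  24.9  84.6]
box [ 703.2 -212.7  130.8   86.9   80.6]
```

View pics/c15.png

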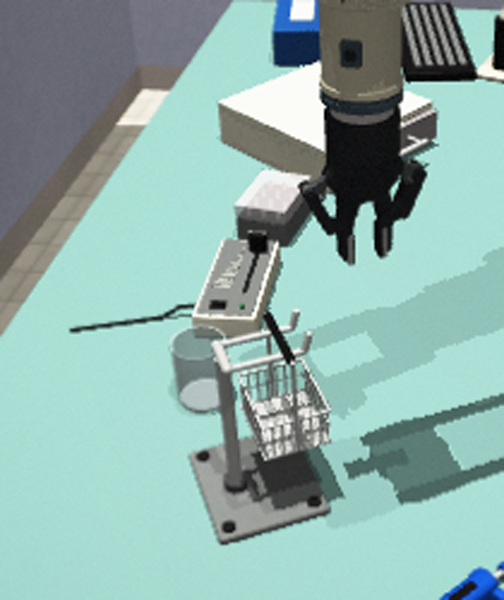

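The basket hangs on both prongs (bar centre ≈ -65 mm in the hook frame, basket upright at (285,410)). The dimmer is at its off end, the beaker and tip box are in place, the drawer is shut and the bench is clear of white pipettes. Handing in.

```bash
python3 -c "
from h import *
print(workorder.sign_off())"
```

```text
the job is handed in; nothing more can be done
None
```

The job is handed in with no verdict returned: my last checks showed all three pipettes in the shut drawer, the basket hanging on both prongs, the dimmer at its off end, and the beaker and tip box left alone.

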